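# Put the flux pen away in the steel case: lock its lid stay, then break it to close

## Task

Put the white flux pen away in the grey steel case. Raise the lid by its handle bar until the folding stay locks, without straining the lid against the stay, and leave the lid standing on the locked stay while you lay the pen lengthwise on the bare mat in the front half of the case. Then push the knuckle of the stay out of its lock with a moderate push, lower the lid by its handle until it is fully shut, without letting it drop, and leave the other things on the desk where they are.

Things in the scene. Friction and masses are not known exactly. Their poses are not given: they have to be found in the camera images.
- chest: Grey steel case, fixed, 135 deep x 210 wide x 60 mm high to the rim, walls 4 mm, with a 20 mm deep hinged lid. Origin: centre of its underside; its -x points out of the front (handle side), +y to the left as seen from the front, z up. The front faces roughly the world's -y. Inside: a few fixed connectors in the rear half; the folding stay on the right-hand wall, just under the rim.
- mat (a point): Middle of the bare rubber mat in the front half of the case's inside, on its surface, 13 mm above the desk: case x -30 mm, y 0. Free there: case x -63 to +15 mm, y +-100 mm. Axes as the case's. With the lid locked open the lid stands nearly upright over the rear wall, its handle bar above the rear half 230 mm above the desk.
- hinge (a point): Middle of the lid's hinge line, at the top of the case's rear wall: case x +67.5, z 60 mm; the line runs along case y.
- handle (a point): Middle of the lid's handle bar: round steel bar 12 mm thick, 74 mm free length along case y, 42 mm off the lid's front edge, so a finger fits behind it. 177 mm from the hinge line and, lid shut, 10.5 mm above its height; it moves in an arc about that line. Pinched from above, the bar turns between the fingers, so the hand need not tilt.
- lid (a joint): Opening angle of the lid, rad: 0 shut. Lid about 0.8 kg. It opens until the stay is straight, at an angle from 1.32 to 1.50 unknown beforehand (the stay's bracket is adjustable): the pull, before then 1 to 6 N, there rises at once. Left 5 mm or more short of it (at the bar) the lid stands by friction, unlocked. With the stay broken it stands above 1.1; below 1.0 it drops shut if let go.
- stay (a joint): Elbow angle of the folding stay, rad: 0 (within 0.12) with the lid shut, 2.77 with its two links in one line, 2.92 at its stop past the line. A spring takes it there: above 2.86 it is locked (under pull it hangs at about 2.82 and snaps home as the pull is taken off). Pushed back below 2.2 it stays broken; let go sooner it may lock again.
- clamp (a joint): How far the clamp that holds the stay's lower end has slipped in its slot on the right-hand wall, m: 0 at the start, + up. It holds in ordinary use but slips when the opened lid is pulled on with more than about 14 N at the handle bar once the stay is straight.
- knuckle (a point): Middle of the thumb roller on the stay's elbow: dark steel, 15 mm thick, 36 mm long along case y. Lid locked: 42 to 50 mm in front of the hinge line, 32 to 40 mm above the rim, 67 mm right of the middle. Push it, not pinched, to the rear and down (45 degrees), about 20 mm, with 5 to 15 N; over 25 N bends it. Its path bends down: radius 60 mm about a pivot 80 mm in front of and 14 (+-6) mm below the hinge line.
- pen_center (a point): Middle of the flux pen, half-way up (7 mm above its underside): white, green band, 14 mm thick, 127 mm long along its own y axis, lying; it does not roll. 18 g. Grip it across here.
- mic: Dark boom microphone with foam windscreen, 24 x 70 x 24 mm, lying: bystander. Origin at the centre of its underside.
- mug: White mug, 92 mm across, 95 mm high, handle to one side: bystander. Origin under its middle.
- sink: Finned aluminium heat sink, 32 x 40 x 24 mm, lying: bystander. Origin at the centre of its underside.

How it is judged:
By the outcome, as a careful person would: the job done as asked, in the order asked, and still so for the second after the job is handed in, with the robot touching nothing.
It also fails if it takes over 72 s, if anything falls off the work surface, if the arm or the gripper's body presses on something with over 40 N, if the wrist force passes 120 N, or if a joint passes its speed limit or range.

## Robot

A 6-joint arm with a two-finger parallel gripper is mounted at the origin on a cart in front of the work surface, level with it; the furniture and walls round the work are solid. World frame = base frame: x ahead of the robot, y to its left, z up, the work surface at z = 0. Lengths are in m, angles in rad, forces in N, time in s.
With the tool pointing down it reaches from about 0.25 to 0.8 m from the base axis. Payload 3.9 kg.
Tool frame: the origin (TCP) lies midway between the tips of the shut fingers; the grasp point (between the pads) lies 19 mm behind it (robot.hold_point_z is the distance from the TCP to the grasp point, in m); z points along the fingers, x is the direction in which the jaws open and shut, and the axes are right-handed (so a half turn about z gives the same grasp; the last joint's range is limited). The gripper opens to 85 mm and grips with 20 to 120 N. Pads are 22 mm wide; open, the fingers measure 114 mm over their backs; the gripper's body (76 mm by 85 mm) begins 54 mm behind the grasp point. The pads swing forward as they close: fully open they stand 13 mm farther back than shut.
Start: joints at [-1.141, 0.26, -0.138, 1.173, 0, 1.571], TCP at [0.219, -0.477, 0.231] pointing down, gripper open.
Joint ranges: [-2.78, 2.78], [-0.83, 1.72], [-1.28, 1.37], [-1.9, 2.12], [-1.57, 1.48], [-3.14, 3.14]. Speed limits (rad/s): [2.57, 2.57, 3.14, 3.14, 3.14, 3.14].

## Interface

Orientations are given as [roll, pitch, yaw] about the fixed x, y, z axes, in that order (R = Rz(yaw) Ry(pitch) Rx(roll)).
In Python, from workcell import robot gives the robot as it stands.
- The arm moves only by the tool apply_moves, never from a script. Its argument "targets" is one flat list of numbers, 5 for each row, row after row: the shift along the tool's x, y, z in m, then the turn about the tool's z in rad, then the opening in per cent of the stroke, from 0 (shut) to 100 (fully open). A call has 1 to 20 rows; each row shifts and turns the commanded pose from where the row before left it, along the tool's axes as they then stand; what a row does not reach is not made up. A row lasts 1/10 s, in which the tool goes at most 50 mm and 8.59 degrees, less where a joint would pass 70% of its speed; a pose out of reach is approached as far as the arm can. A call with a gripper value outside its range is refused whole. The fingers move at their own pace and stop on an object; the grip force is fixed at half the most. Time passes only in rows, so rows that do not move let the fingers close. It gives the time, the measured TCP pose, the force and the opening at its end, in the units of the state.
- robot.get_state(): the state, without advancing time (a new reading comes with each control period).
- robot.grab_frame(name): name is "scene" or "side" or "wrist"; returns the picture (384x512x3 uint8, red, green, blue); there is no depth.
- robot.camera_model(name): a dict with "vertical_fov" (degrees; the focal length in pixels is half the picture's height over the tangent of half this angle, whatever the lens; pixels are square), "cx", "cy" (the principal point, pixels), "R" (3x3) and "t" (3): a world point X has camera coordinates R X + t; the wrist camera has in their place "mount" (4x4, takes a point from camera to tool coordinates, whose origin is the TCP and whose axes are the tool frame's). Camera axes: x right, y down, z forward; pixel columns grow to the right and rows downward; lengths in m; the calibration is good to about 2 mm. A picture is of the moment at which its call begins: read the wrist's pose just before it. camera_model takes no time and is no camera call.
- robot.finish_job(): hands the job in, once; it reports no verdict.
The state is a dict: "t": time; "joints": joint angles; "joint_velocities": joint speeds; "joint_torque": joint torques, N m; "ee_pos": TCP position; "ee_rot": TCP orientation; "contact_force": force on the tool from outside, world axes, zero at the start; "torque": the same for the moment, N m; "finger_gap": opening from 0.0 (shut) to 1.0 (fully open).
Only numpy, scipy, OpenCV 4.12 (cv2) and the standard library are available. Lean on these libraries where they do the work, as an engineer would, in place of code of your own. Each camera call takes 0.05 s, during which the arm holds its last target.

## Working session

There is one attempt and no reset: what is moved stays moved. The work goes in short steps, Python scripts to look and compute and a tool call to move; the robot and the scene stay as the last step left them, time stands still between calls to the robot, and variables do not carry over. Pictures are saved under pics/ and viewed, and the job is handed in when it is done.

Besides the shell and the picture viewer there is one more tool, called after "Call:" as name(argument=value, ...) on one line, values as JSON. apply_moves: Moves the arm, as the interface text tells. Its arguments: {"type":"object","properties":{"targets":{"type":"array","items":{"type":"number"}}},"required":["targets"]}

```bash
ls; mkdir -p pics; python3 - <<'E'
from workcell import robot
import cv2,json
s=robot.get_state()
print({k:(v if not hasattr(v,'__len__') else [round(float(x),4) for x in v]) for k,v in s.items()})
for n in ("scene","side","wrist"):
    im=robot.grab_frame(n); cv2.imwrite(f"pics/{n}0.png",im[:,:,::-1])
    print(n,robot.camera_model(n))
print(robot.hold_point_z)
E
```

```text
pics
{'t': 0.0, 'joints': [-1.141, 0.2607, -0.1394, 1.1727, -0.0, 1.5708], 'joint_velocities': [-0.0006, -0.0011, -0.0001, -0.0004, 0.0012, -0.0004], 'joint_torque': [0.0001, -40.5684, 25.392, 0.0188, 0.0001, 0.0], 'ee_pos': [0.2185, -0.4766, 0.2305], 'ee_rot': [3.1416, 0.002, -1.141], 'contact_force': [-0.5268, 0.0581, 0.1597], 'torque': [-0.0006, 0.022, -0.0021], 'finger_gap': 0.99883490642438}
scene {'vertical_fov': 57.26881191928834, 'cx': 258.6442030182792, 'cy': 193.6230193938631, 'R': array([[ 0.29182387,  0.95646939, -0.0022641 ],
       [ 0.78611044, -0.24119355, -0.56908352],
       [-0.54485706,  0.16429232, -0.82227661]]), 't': array([-0.06750565, -0.34344243,  1.17205389])}
side {'vertical_fov': 48.91479547333875, 'cx': 254.64849055379125, 'cy': 189.5902493560164, 'R': array([[ 0.84812133, -0.52963829,  0.01317155],
       [-0.23098738, -0.39203046, -0.8904813 ],
       [ 0.47679665,  0.75219372, -0.45482916]]), 't': array([-0.42568007,  0.14110752,  0.89939483])}
wrist {'vertical_fov': 68.95105798783781, 'cx': 251.7468000885327, 'cy': 191.3787752277557, 'mount': array([[ 9.99999965e-01,  2.56505849e-04,  5.97317376e-05,
        -2.22698510e-04],
       [-2.62588219e-04,  9.53606216e-01,  3.01056666e-01,
        -7.76027205e-02],
       [ 2.02622396e-05, -3.01056671e-01,  9.53606250e-01,
        -1.42514618e-01],
       [ 0.00000000e+00,  0.00000000e+00,  0.00000000e+00,
         1.00000000e+00]])}
0.0187
```

View pics/scene0.png

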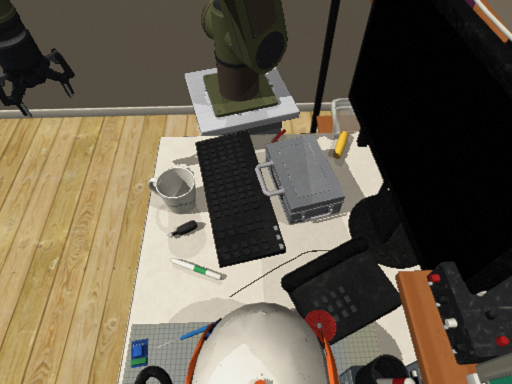

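View pics/side0.png

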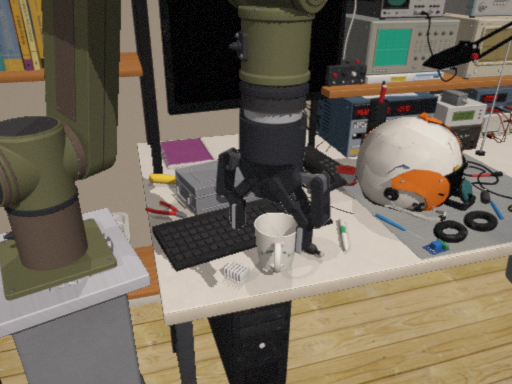

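View pics/wrist0.png

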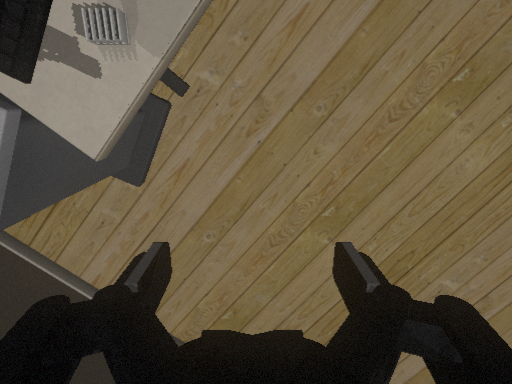

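The scene view shows the case near px (305,178) with its handle at (268,180), the pen at (197,268), the mic at (185,229) and the mug at (177,190). I'll zoom in to measure.

```bash
cat > h.py <<'E'
import numpy as np, cv2
from workcell import robot
from scipy.spatial.transform import Rotation as Ro
def K(m):
    f=192/np.tan(np.radians(m['vertical_fov']/2)); return f,m['cx'],m['cy']
def pose(s=None):
    s=s or robot.get_state(); T=np.eye(4); T[:3,:3]=Ro.from_euler('xyz',s['ee_rot']).as_matrix(); T[:3,3]=s['ee_pos']; return T
def ext(n,T=None):
    m=robot.camera_model(n)
    if n=='wrist':
        C=T@m['mount']; return m,C[:3,:3],C[:3,3]
    return m,m['R'].T,-m['R'].T@m['t']
def ray(n,u,v,T=None):
    m,Rc,o=ext(n,T); f,cx,cy=K(m)
    d=Rc@np.array([(u-cx)/f,(v-cy)/f,1]); return o,d/np.linalg.norm(d)
def onz(n,u,v,z,T=None):
    o,d=ray(n,u,v,T); return o+d*(z-o[2])/d[2]
def proj(n,X,T=None):
    m,Rc,o=ext(n,T); f,cx,cy=K(m)
    p=(np.asarray(X)-o)@Rc; p=np.atleast_2d(p); return np.c_[f*p[:,0]/p[:,2]+cx,f*p[:,1]/p[:,2]+cy]
def tri(rs):
    A=np.zeros((3,3));b=np.zeros(3)
    for o,d in rs:
        P=np.eye(3)-np.outer(d,d);A+=P;b+=P@o
    x=np.linalg.solve(A,b); return x,[np.linalg.norm(np.cross(x-o,d)) for o,d in rs]
def crop(src,x0,x1,y0,y1,k,out):
    im=cv2.imread(src)[y0:y1,x0:x1]; cv2.imwrite(out,cv2.resize(im,None,fx=k,fy=k,interpolation=cv2.INTER_CUBIC))
def st():
    s=robot.get_state(); print('t %.2f'%s['t'],'pos',np.round(s['ee_pos'],4),'rot',np.round(s['ee_rot'],3),'F',np.round(s['contact_force'],1),'gap %.3f'%s['finger_gap'],'q',np.round(s['joints'],2)); return s
E
python3 -c "
from h import *
crop('pics/scene0.png',140,360,120,290,3.5,'pics/s0c.png')
crop('pics/side0.png',140,360,140,290,3.5,'pics/d0c.png')"
```

```text
(no output)
```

View pics/s0c.png

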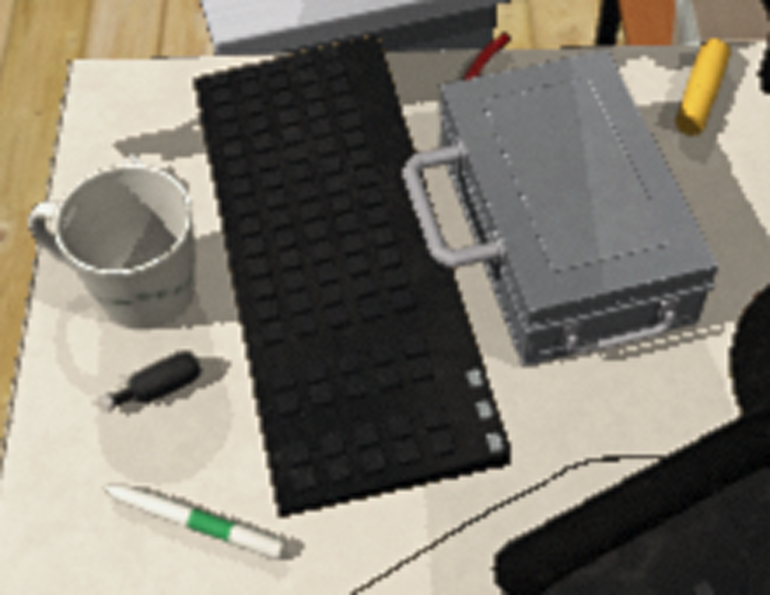

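View pics/d0c.png

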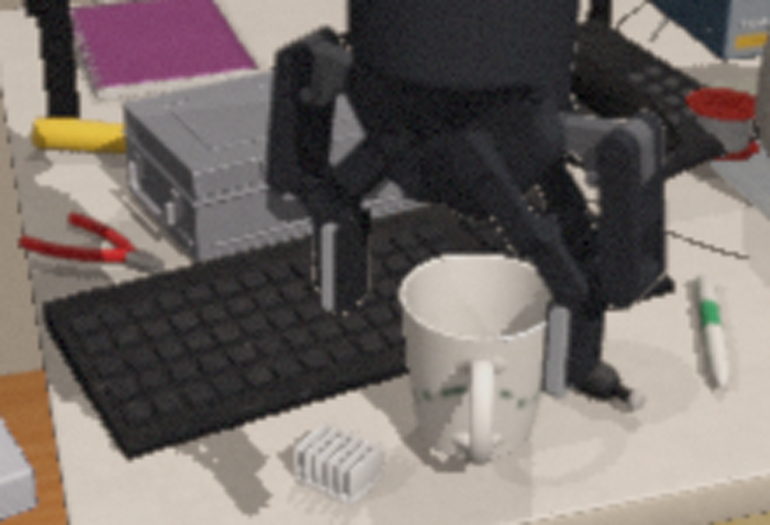

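```bash
python3 - <<'E'
from h import *
c=lambda u,v:(140+u/3.5,120+v/3.5)
P={}
for n,p in dict(FL=(441,88),RL=(612,55),RR=(716,268),FR=(525,312)).items():
    P[n]=onz('scene',*c(*p),0.080); print(n,np.round(P[n],4))
print('depth',np.linalg.norm(P['FL'][:2]-P['RL'][:2]),np.linalg.norm(P['FR'][:2]-P['RR'][:2]),'width',np.linalg.norm(P['FL'][:2]-P['FR'][:2]),np.linalg.norm(P['RL'][:2]-P['RR'][:2]))
for p in ((410,180),(437,248),(422,213)): print('bar',np.round(onz('scene',*c(*p),0.0705),4))
im=cv2.imread('pics/scene0.png'); hsv=cv2.cvtColor(im,cv2.COLOR_BGR2HSV)
g=cv2.inRange(hsv,(50,90,60),(85,255,255)); g[:, :150]=0;g[:,300:]=0;g[:240]=0;g[300:]=0
n,l,s,ce=cv2.connectedComponentsWithStats(g)
print(s,ce)
for p in ((108,489),(283,550),(210,524)): print('pen',np.round(onz('scene',*c(*p),0.007),4))
for nm,p,z in (('mugc',(120,300),0),('mugL',(92,305),0),('mic1',(200,365),.012),('mic2',(120,397),.008)): print(nm,np.round(onz('scene',*c(*p),z),4))
d=lambda u,v:(140+u/3.5,140+v/3.5)
for p in ((702,282),(722,385),(711,315)): print('pen side',np.round(onz('side',*d(*p),0.007),4))
print('sink',onz('side',*d(340,465),.012))
r=[ray('scene',*c(441,88)),ray('side',*d(130,112))]
print(tri(r))
E
```

```text
FL [ 0.3296 -0.0096  0.08  ]
RL [0.3357 0.1261 0.08  ]
RR [0.54   0.1184 0.08  ]
FR [ 0.5352 -0.0168  0.08  ]
depth 0.1358243576620498 0.1353618690768189 width 0.20571966844829867 0.20442275661003595
bar [ 0.3998 -0.0552  0.0705]
bar [ 0.4626 -0.0546  0.0705]
bar [ 0.4307 -0.0557  0.0705]
[[     0      0    512    384 196544]
 [   194    266     13      8     64]] [[255.51821984 191.47464181]
 [199.546875   269.375     ]]
pen [ 0.5431 -0.309   0.007 ]
pen [ 0.6186 -0.2075  0.007 ]
pen [ 0.5873 -0.249   0.007 ]
mugc [ 0.3916 -0.2779  0.    ]
mugL [ 0.3899 -0.2984  0.    ]
mic1 [ 0.4707 -0.2317  0.012 ]
mic2 [ 0.4772 -0.2901  0.008 ]
pen side [ 0.6166 -0.2122  0.007 ]
pen side [ 0.5427 -0.3117  0.007 ]
pen side [ 0.5926 -0.2475  0.007 ]
sink [ 0.29640242 -0.26322937  0.012     ]
(array([0.31328533, 0.00600925, 0.09971406]), [np.float64(0.029965103852338616), np.float64(0.029965103852338505)])
```

```bash
python3 -c "
from h import *
crop('pics/scene0.png',300,512,0,300,2,'pics/s0m.png')
crop('pics/side0.png',130,380,0,200,3,'pics/d0m.png')"
```

```text
(no output)
```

View pics/s0m.png

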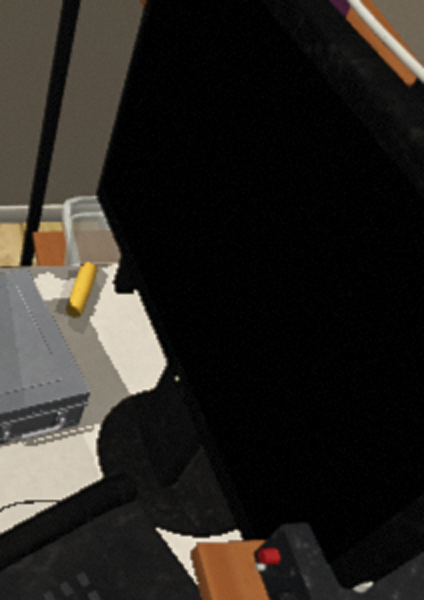

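View pics/d0m.png

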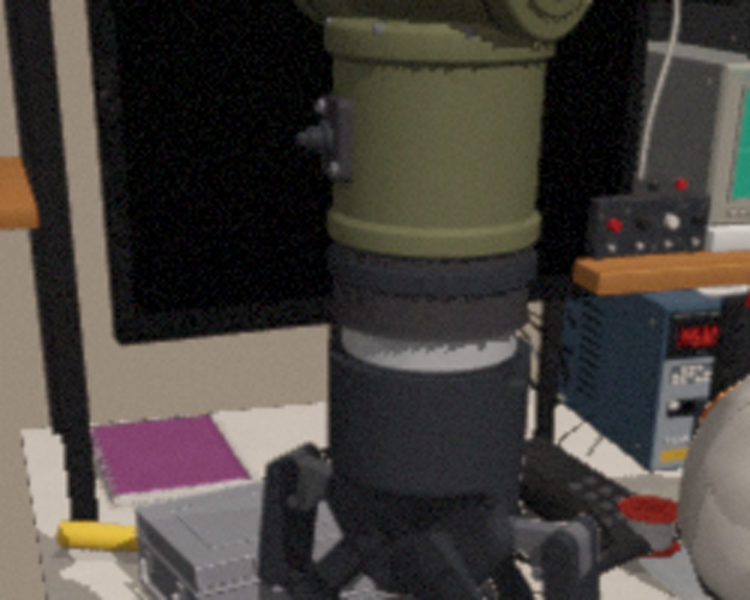

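```bash
python3 -c "
from h import *
print(tri([ray('side',130+122/3,342/3),ray('scene',349,96)]))
print(tri([ray('side',130+90/3,0),ray('scene',300+150/2,0)]))
print('stand front',onz('scene',349,229,.0),onz('scene',348,215,.0))
print('kb', onz('scene',140+200/3.5,120+80/3.5,.02))
for f in (.06,.08): print(onz('side',140+130/3.5,140+112/3.5,f),onz('side',140+197/3.5,140+195/3.5,f))
"
```

```text
(array([0.35311854, 0.18768021, 0.20994623]), [np.float64(0.0020097619206562935), np.float64(0.002009761920656201)])
(array([0.35905895, 0.18390745, 0.46346579]), [np.float64(0.021838738972409885), np.float64(0.021838738972409857)])
stand front [5.87208256e-01 1.25886058e-01 1.11022302e-16] [5.49412300e-01 1.40951445e-01 1.11022302e-16]
kb [ 0.21082209 -0.17863394  0.02      ]
[0.34287513 0.14314692 0.06      ] [ 0.32914627 -0.00813644  0.06      ]
[0.32713262 0.10193355 0.08      ] [ 0.3139754  -0.04305069  0.08      ]
```

```bash
python3 -c "
from h import *
for u,v in ((98,192),(165,345),(240,535)): print(onz('scene',300+u/2,v/2,.21))
"
```

```text
[0.35062683 0.18961848 0.21      ]
[0.58210264 0.15401003 0.21      ]
[0.78277805 0.11623484 0.21      ]
```

The monitor's lower edge is at y ≈ 0.177 above the handle's line, so the clearance is tight but workable. First I turn the tool so its jaws lie across the handle bar.

Call:
apply_moves(targets=[0,0,0,-0.1485,35,0,0,0,-0.1485,35,0,0,0,-0.1485,35,0,0,0,-0.1485,35,0,0,0,-0.1485,35,0,0,0,-0.1485,35,0,0,0,-0.1485,35,0,0,0,-0.1485,35,0,0,0,-0.1485,35,0,0,0,-0.1485,35,0,0,0,-0.1485,35,0,0,0,-0.1485,35,0,0,0,-0.1485,35,0,0,0,-0.1485,35,0,0,0,-0.1485,35,0,0,0,-0.1485,35,0,0,0,-0.1485,35,0,0,0,-0.1485,35])

```text
t: 1.95
ee_pos: [0.2186, -0.477, 0.2309]
ee_rot: [-3.141, -0.001, 1.538]
contact_force: [-0.4, 0.0, 0.1]
finger_gap: 0.351
```

Call:
apply_moves(targets=[0.0358,0.0163,0,0,35,0.0358,0.0163,0,0,35,0.0358,0.0163,0,0,35,0.0358,0.0163,0,0,35,0.0358,0.0163,0,0,35,0.0358,0.0163,0,0,35,0.0358,0.0163,0,0,35,0.0358,0.0163,0,0,35,0.0358,0.0163,0,0,35,0.0358,0.0163,0,0,35,0.0358,0.0163,0,0,35,0.0358,0.0163,0,0,35,0,0,0,0,35])

```text
t: 3.25
ee_pos: [0.4326, -0.0521, 0.2311]
ee_rot: [3.141, -0.001, 1.538]
contact_force: [-0.3, -0.3, 0.2]
finger_gap: 0.352
```

```bash
python3 - <<'E'
from h import *
s=st(); im=robot.grab_frame('wrist'); cv2.imwrite('pics/w1.png',im[:,:,::-1])
T=pose(s); np.save('T1.npy',T)
cv2.imwrite('pics/w1z.png',cv2.resize(im[:,:,::-1],None,fx=1.5,fy=1.5))
print(proj('wrist',[[0.431,-0.055,0.0705]],T))
E
```

```text
t 3.25 pos [ 0.4326 -0.0521  0.2311] rot [ 3.141e+00 -1.000e-03  1.538e+00] F [-0.3 -0.3  0.2] gap 0.352 q [-0.12  0.11 -0.33  1.13  0.   -0.09]
[[248.4860527  173.57293539]]
```

View pics/w1z.png

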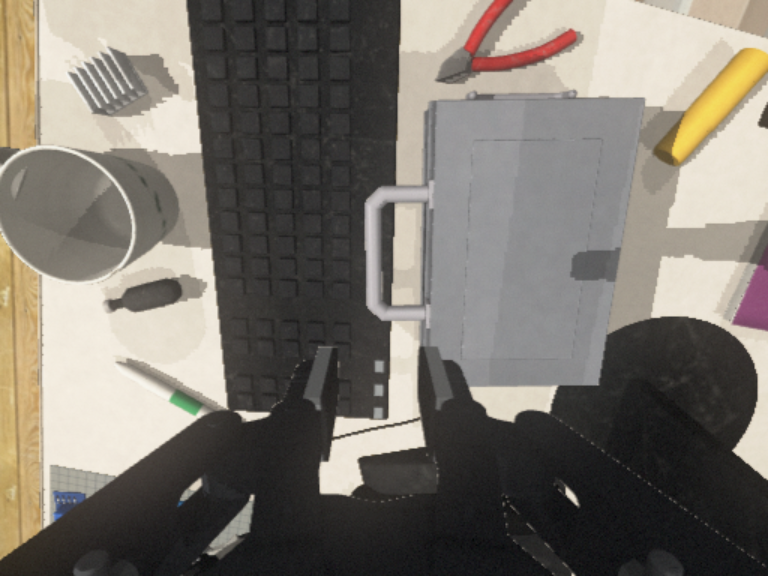

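The wrist view shows the bar running from (371,200) to (377,308) in the zoomed image. The lid corners are at (430,100), (643,98) and (604,385).

```bash
python3 - <<'E'
from h import *
T=np.load('T1.npy')
f=lambda u,v,z:np.round(onz('wrist',u/1.5,v/1.5,z,T),4)
print('bar',f(370.5,200,.0705),f(377,308,.0705),f(373.5,253,.0705))
for p in ((432,101),(643,98),(604,385)): print(f(*p,.08))
for p in ((118,362),(185,403)): print('pen',f(*p,.007))
im=cv2.imread('pics/w1.png'); g=cv2.cvtColor(im,cv2.COLOR_BGR2GRAY)
for v in (140,150,160,168,176,185,195):
    print(v,[int(x) for x in g[v,238:264]])
E
```

```text
bar [ 0.3868 -0.055   0.0705] [ 0.4688 -0.0531  0.0705] [ 0.4254 -0.0542  0.0705]
[ 0.3245 -0.0129  0.08  ]
[0.3271 0.1227 0.08  ]
[0.5362 0.1249 0.08  ]
pen [ 0.54   -0.3069  0.007 ]
pen [ 0.5876 -0.2498  0.007 ]
140 [46, 50, 50, 55, 54, 150, 183, 200, 211, 197, 187, 185, 169, 148, 124, 109, 75, 63, 59, 62, 59, 63, 62, 55, 52, 188]
150 [52, 52, 57, 57, 54, 162, 184, 196, 210, 200, 191, 185, 171, 150, 126, 111, 78, 59, 65, 63, 62, 64, 67, 59, 57, 187]
160 [53, 56, 57, 50, 58, 154, 176, 193, 209, 202, 192, 188, 176, 155, 127, 114, 72, 61, 62, 62, 65, 63, 59, 56, 186, 210]
168 [58, 57, 56, 58, 57, 62, 162, 191, 206, 202, 191, 188, 176, 155, 132, 114, 77, 66, 68, 67, 63, 63, 64, 56, 185, 208]
176 [61, 58, 62, 57, 66, 64, 157, 187, 200, 199, 193, 187, 181, 160, 135, 117, 76, 64, 64, 63, 60, 60, 56, 52, 184, 211]
185 [52, 54, 52, 55, 55, 57, 154, 188, 198, 200, 193, 189, 183, 163, 138, 120, 135, 94, 61, 62, 66, 65, 61, 54, 173, 194]
195 [55, 52, 54, 55, 57, 57, 161, 183, 196, 202, 197, 187, 184, 169, 140, 118, 122, 84, 60, 65, 62, 61, 58, 189, 208, 210]
```

Call:
apply_moves(targets=[-0.0024,-0.002,0.02,0,35,0,0,0.025,0,35,0,0,0.025,0,35,0,0,0.025,0,35,0,0,0.025,0,35,0,0,0.02,0,35,0,0,0.02,0,35,0,0,0.01,0,35,0,0,0.0096,0,35,0,0,0,0,35])

```text
t: 4.3
ee_pos: [0.4279, -0.0583, 0.051]
ee_rot: [-3.14, -0.0, 1.531]
contact_force: [-0.4, 0.0, 0.0]
finger_gap: 0.35
```

```bash
python3 - <<'E'
from h import *
s=st()
for n in ('wrist','side'):
    im=robot.grab_frame(n); cv2.imwrite(f'pics/{n}2.png',im[:,:,::-1])
crop('pics/side2.png',150,330,80,280,3,'pics/side2c.png')
E
```

```text
t 4.30 pos [ 0.4279 -0.0583  0.051 ] rot [-3.14  -0.     1.531] F [-0.4  0.   0. ] gap 0.350 q [-0.14  0.27 -0.65  0.65 -0.   -0.1 ]
```

View pics/wrist2.png

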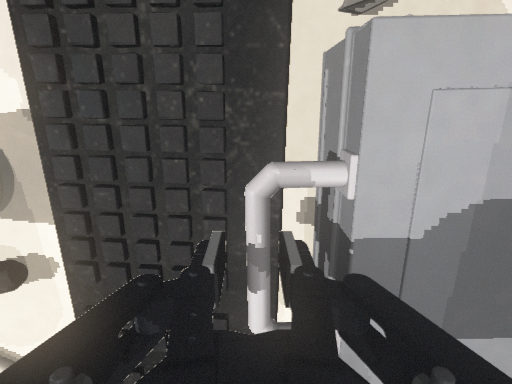

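View pics/side2c.png

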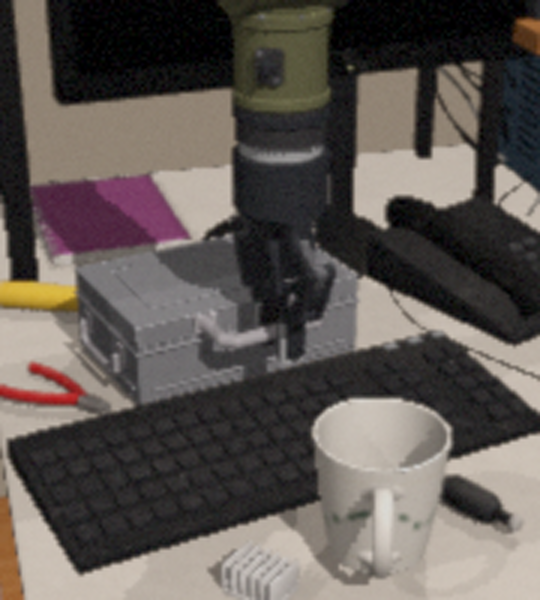

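The bar lies between the fingers, about 3 mm nearer the rear finger. I'll nudge over and close.

Call:
apply_moves(targets=[0.003,0,0,0,35,0,0,0,0,0,0,0,0,0,0,0,0,0,0,0,0,0,0,0,0,0,0,0,0,0,0,0,0,0,0])

```text
t: 5.1
ee_pos: [0.4295, -0.0551, 0.0525]
ee_rot: [3.14, 0.001, 1.532]
contact_force: [-1.2, -1.1, 6.7]
finger_gap: 0.118
```

```bash
cat > arc.py <<'E'
import numpy as np,sys
a,b,n=float(sys.argv[1]),float(sys.argv[2]),int(sys.argv[3]); g=sys.argv[4]
t=np.linspace(a,b,n+1)+np.arctan(10.5/177); r=.17731
dx=np.diff(-r*np.cos(t)); dz=-np.diff(r*np.sin(t))
print(', '.join(f'{x:.4f}, 0, {z:.4f}, 0, {g}' for x,z in zip(dx,dz)))
E
python3 arc.py 0 .5 10 0; python3 arc.py .5 1.2 14 0; python3 arc.py 1.2 1.3 4 0
```

```text
0.0007, 0, -0.0088, 0, 0, 0.0012, 0, -0.0088, 0, 0, 0.0016, 0, -0.0087, 0, 0, 0.0021, 0, -0.0086, 0, 0, 0.0025, 0, -0.0085, 0, 0, 0.0029, 0, -0.0084, 0, 0, 0.0033, 0, -0.0082, 0, 0, 0.0037, 0, -0.0080, 0, 0, 0.0041, 0, -0.0078, 0, 0, 0.0045, 0, -0.0076, 0, 0
0.0049, 0, -0.0074, 0, 0, 0.0053, 0, -0.0071, 0, 0, 0.0056, 0, -0.0069, 0, 0, 0.0059, 0, -0.0066, 0, 0, 0.0063, 0, -0.0063, 0, 0, 0.0066, 0, -0.0060, 0, 0, 0.0069, 0, -0.0056, 0, 0, 0.0071, 0, -0.0053, 0, 0, 0.0074, 0, -0.0049, 0, 0, 0.0076, 0, -0.0045, 0, 0, 0.0078, 0, -0.0041, 0, 0, 0.0080, 0, -0.0037, 0, 0, 0.0082, 0, -0.0033, 0, 0, 0.0084, 0, -0.0029, 0, 0
0.0042, 0, -0.0013, 0, 0, 0.0043, 0, -0.0012, 0, 0, 0.0043, 0, -0.0011, 0, 0, 0.0043, 0, -0.0010, 0, 0
```

Call:
apply_moves(targets=[0.0007,0,-0.0088,0,0,0.0012,0,-0.0088,0,0,0.0016,0,-0.0087,0,0,0.0021,0,-0.0086,0,0,0.0025,0,-0.0085,0,0,0.0029,0,-0.0084,0,0,0.0033,0,-0.0082,0,0,0.0037,0,-0.008,0,0,0.0041,0,-0.0078,0,0,0.0045,0,-0.0076,0,0])

```text
t: 6.1
ee_pos: [0.43, -0.0298, 0.1363]
ee_rot: [3.141, 0.005, 1.531]
contact_force: [1.1, -7.3, -1.5]
finger_gap: 0.112
```

Call:
apply_moves(targets=[0.0049,0,-0.0074,0,0,0.0053,0,-0.0071,0,0,0.0056,0,-0.0069,0,0,0.0059,0,-0.0066,0,0,0.0063,0,-0.0063,0,0,0.0066,0,-0.006,0,0,0.0069,0,-0.0056,0,0])

```text
t: 6.8
ee_pos: [0.4308, 0.0092, 0.1832]
ee_rot: [3.141, 0.011, 1.53]
contact_force: [-1.8, -14.9, 11.0]
finger_gap: 0.12
```

```bash
python3 - <<'E'
import numpy as np
from scipy.optimize import least_squares
P=np.array([(-.0551,.0525),(-.0298,.1363),(.0092,.1832)])
r=.17731
s=least_squares(lambda c:np.hypot(P[:,0]-c[0],P[:,1]-c[1])-r,[.122,.041]); print(s.x,s.fun)
c=s.x
print('phi',[np.arctan2(p[1]-c[1],c[0]-p[0]) for p in P])
E
```

```text
[0.12233474 0.04624318] [ 0.00023502 -0.00051857  0.00033189]
phi [np.float64(0.03524803533243015), np.float64(0.5344825544254811), np.float64(0.8803650543772428)]
```

Call:
apply_moves(targets=[0.0054,0,-0.0099,0,0,0.0074,0,-0.0048,0,0,0.0075,0,-0.0048,0,0,0.0078,0,-0.004,0,0,0.0079,0,-0.004,0,0,0.0083,0,-0.0032,0,0,0.0083,0,-0.0032,0,0])

```text
t: 7.5
ee_pos: [0.4319, 0.0647, 0.2161]
ee_rot: [-3.14, 0.004, 1.532]
contact_force: [-4.9, -6.0, 9.1]
finger_gap: 0.11
```

Call:
apply_moves(targets=[0.0035,-0.001,-0.0025,0,0,0.0034,-0.001,-0.002,0,0,0.0034,-0.001,-0.0012,0,0,0.0034,0,-0.0009,0,0,0,0,0,0,0])

```text
t: 8.0
ee_pos: [0.4322, 0.0805, 0.2213]
ee_rot: [3.14, -0.001, 1.533]
contact_force: [4.9, 0.4, -6.4]
finger_gap: 0.113
```

Call:
apply_moves(targets=[0.002,0.001,0,0,0,0.002,0,0,0,0])

```text
t: 8.2
ee_pos: [0.4322, 0.083, 0.2218]
ee_rot: [-3.142, 0.002, 1.532]
contact_force: [0.2, -3.6, 1.9]
finger_gap: 0.112
```

Call:
apply_moves(targets=[0.0015,0,0,0,0,0.0015,0,0,0,0])

```text
t: 8.4
ee_pos: [0.4323, 0.0858, 0.2224]
ee_rot: [3.141, 0.002, 1.532]
contact_force: [-1.3, -5.0, 7.0]
finger_gap: 0.11
```

Call:
apply_moves(targets=[0.0015,0,-0.001,0,0,0.0015,0,-0.0005,0,0])

```text
t: 8.6
ee_pos: [0.4325, 0.0898, 0.2236]
ee_rot: [3.141, -0.001, 1.532]
contact_force: [0.4, -2.5, 3.8]
finger_gap: 0.111
```

Call:
apply_moves(targets=[0.0015,0,-0.0003,0,0,0.0015,0,-0.0003,0,0])

```text
t: 8.8
ee_pos: [0.4325, 0.0925, 0.2241]
ee_rot: [3.141, 0.0, 1.532]
contact_force: [0.1, -3.8, 5.5]
finger_gap: 0.116
```

Call:
apply_moves(targets=[0.0015,0,-0.0002,0,0,0.0015,0,-0.0002,0,0])

```text
t: 9.0
ee_pos: [0.4326, 0.0953, 0.2245]
ee_rot: [3.141, 0.001, 1.532]
contact_force: [-0.6, -4.2, 7.1]
finger_gap: 0.11
```

Call:
apply_moves(targets=[0.0012,0,-0.0008,0,0,0.0012,0,-0.0002,0,0])

```text
t: 9.2
ee_pos: [0.4326, 0.0978, 0.2249]
ee_rot: [-3.141, 0.001, 1.532]
contact_force: [-0.8, -3.0, 2.3]
finger_gap: 0.111
```

Call:
apply_moves(targets=[0.0012,0,-0.0002,0,0,0.0012,0,-0.0002,0,0])

```text
t: 9.4
ee_pos: [0.4326, 0.1004, 0.2255]
ee_rot: [-3.141, -0.0, 1.532]
contact_force: [-0.8, -3.0, 5.5]
finger_gap: 0.111
```

Call:
apply_moves(targets=[0.0012,0,-0.0002,0,0,0.0012,0,-0.0002,0,0])

```text
t: 9.6
ee_pos: [0.4327, 0.1032, 0.226]
ee_rot: [-3.141, -0.001, 1.532]
contact_force: [-1.7, -2.4, 5.2]
finger_gap: 0.11
```

Call:
apply_moves(targets=[0.0012,0,-0.0002,0,0])

```text
t: 9.7
ee_pos: [0.4327, 0.1042, 0.2261]
ee_rot: [-3.141, -0.001, 1.532]
contact_force: [-2.0, -3.2, 4.2]
finger_gap: 0.11
```

Call:
apply_moves(targets=[0.0012,0,-0.0001,0,0])

```text
t: 9.8
ee_pos: [0.4327, 0.1052, 0.2262]
ee_rot: [-3.141, -0.0, 1.532]
contact_force: [-2.1, -3.6, 5.0]
finger_gap: 0.113
```

Call:
apply_moves(targets=[0.0012,0,-0.0001,0,0,0.0012,0,-0.0001,0,0])

```text
t: 10.0
ee_pos: [0.4328, 0.1075, 0.2264]
ee_rot: [-3.141, 0.0, 1.532]
contact_force: [-1.0, -4.1, 5.4]
finger_gap: 0.12
```

Call:
apply_moves(targets=[0.0012,0,-0.0001,0,0,0.0012,0,-0.0001,0,0])

```text
t: 10.2
ee_pos: [0.4328, 0.1097, 0.2265]
ee_rot: [-3.141, 0.001, 1.532]
contact_force: [-1.4, -2.9, 5.9]
finger_gap: 0.116
```

```bash
python3 - <<'E'
from h import *
s=st()
for n in ('scene','side'):
    im=robot.grab_frame(n); cv2.imwrite(f'pics/{n}3.png',im[:,:,::-1])
crop('pics/scene3.png',240,400,60,240,3.3,'pics/scene3c.png')
crop('pics/side3.png',150,330,80,280,3,'pics/side3c.png')
E
```

```text
t 10.20 pos [0.4328 0.1097 0.2265] rot [-3.141e+00  1.000e-03  1.532e+00] F [-1.4 -2.9  5.9] gap 0.116 q [ 0.25  0.13 -0.32  1.12 -0.    0.29]
```

View pics/scene3c.png

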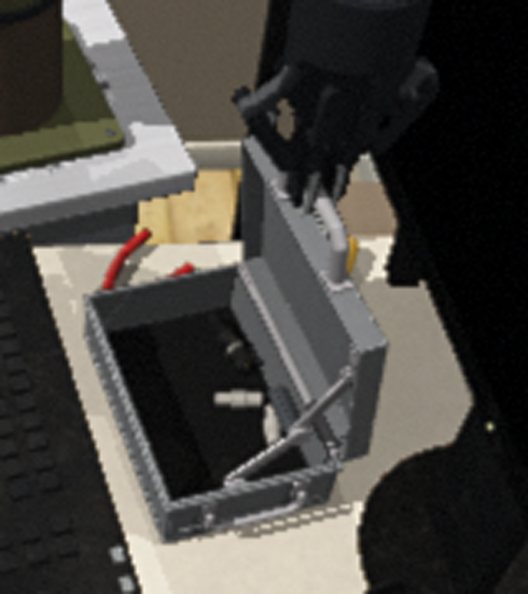

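View pics/side3c.png

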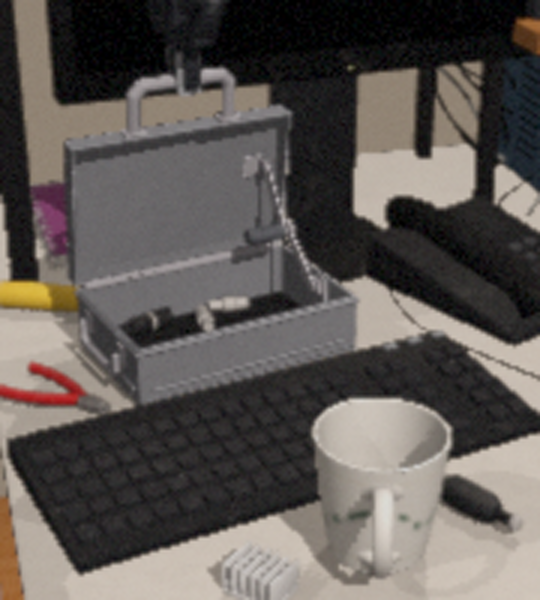

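The lid stands nearly upright. The stay's knuckle, at (295,435) in the scene crop, is almost in line but not yet. I carry on in small steps.

Call:
apply_moves(targets=[0.0012,0,0,0,0,0.0012,0,-0.0001,0,0])

```text
t: 10.5
ee_pos: [0.4329, 0.112, 0.2267]
ee_rot: [-3.141, 0.001, 1.532]
contact_force: [-1.8, -3.5, 6.1]
finger_gap: 0.112
```

Call:
apply_moves(targets=[0.0012,0,0,0,0])

```text
t: 10.6
ee_pos: [0.4329, 0.1131, 0.2267]
ee_rot: [-3.141, 0.001, 1.532]
contact_force: [-2.7, -3.6, 7.1]
finger_gap: 0.112
```

Call:
apply_moves(targets=[0.0012,0,0,0,0])

```text
t: 10.7
ee_pos: [0.4329, 0.1149, 0.2263]
ee_rot: [-3.14, -0.0, 1.532]
contact_force: [-2.0, -2.8, 5.0]
finger_gap: 0.108
```

Call:
apply_moves(targets=[0.001,0,0,0,0])

```text
t: 10.8
ee_pos: [0.4329, 0.1152, 0.2263]
ee_rot: [-3.14, 0.001, 1.532]
contact_force: [-2.8, -6.0, 3.6]
finger_gap: 0.113
```

Call:
apply_moves(targets=[0.0005,0,0,0,0])

```text
t: 10.9
ee_pos: [0.4329, 0.1154, 0.2264]
ee_rot: [-3.14, 0.002, 1.532]
contact_force: [-2.1, -7.0, 3.7]
finger_gap: 0.109
```

```bash
python3 - <<'E'
from h import *
s=st()
for n in ('scene','side'):
    im=robot.grab_frame(n); cv2.imwrite(f'pics/{n}4.png',im[:,:,::-1])
crop('pics/scene4.png',290,370,150,220,7,'pics/scene4c.png')
crop('pics/scene3.png',290,370,150,220,7,'pics/scene3d.png')
E
```

```text
t 10.90 pos [0.4329 0.1154 0.2264] rot [-3.140e+00  2.000e-03  1.532e+00] F [-2.1 -7.   3.7] gap 0.109 q [ 0.26  0.13 -0.32  1.12 -0.    0.3 ]
```

View pics/scene4c.png

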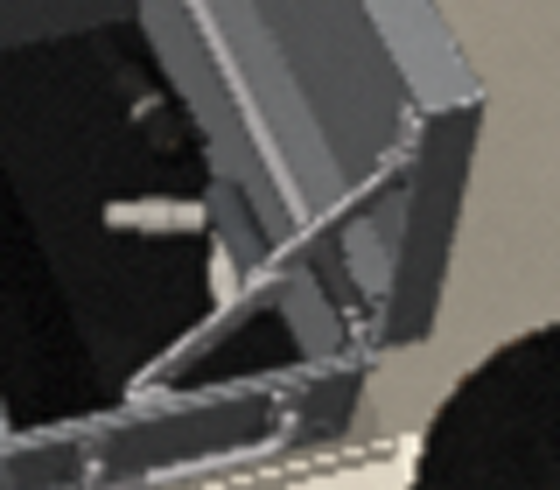

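View pics/scene3d.png

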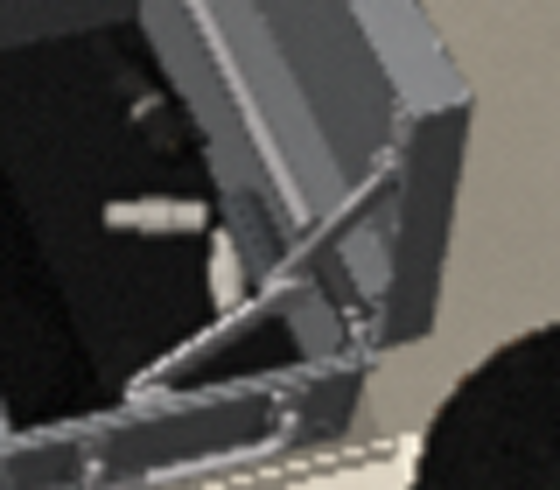

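The knuckle has reached the line and the pull rose to 7 N. I'll take the pull off so that it snaps home.

Call:
apply_moves(targets=[-0.001,0,0,0,0,-0.001,0,0,0,0,0,0,0,0,0])

```text
t: 11.3
ee_pos: [0.4329, 0.1145, 0.2263]
ee_rot: [-3.14, -0.001, 1.532]
contact_force: [-2.7, -1.7, 2.9]
finger_gap: 0.111
```

```bash
python3 - <<'E'
from h import *
s=st()
for n in ('scene','side'):
    im=robot.grab_frame(n); cv2.imwrite(f'pics/{n}5.png',im[:,:,::-1])
crop('pics/scene5.png',290,370,150,220,7,'pics/scene5c.png')
E
```

```text
t 11.30 pos [0.4329 0.1145 0.2263] rot [-3.140e+00 -1.000e-03  1.532e+00] F [-2.7 -1.7  2.9] gap 0.111 q [ 0.26  0.13 -0.32  1.12  0.    0.3 ]
```

View pics/scene5c.png

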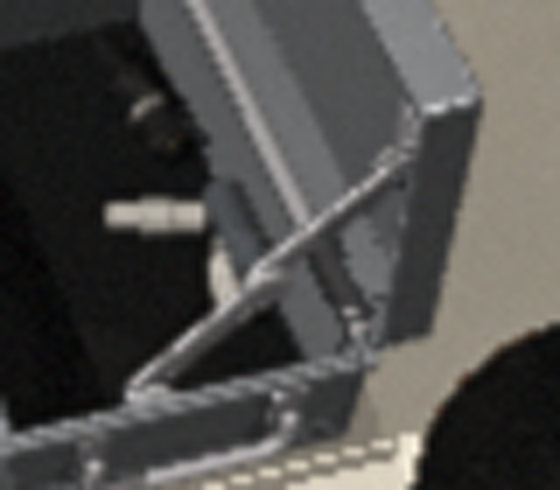

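Call:
apply_moves(targets=[-0.0005,0,0,0,20,0,0,0,0,30,0,0,0,0,36,0,0,0,0,36])

```text
t: 11.8
ee_pos: [0.4338, 0.1139, 0.2267]
ee_rot: [3.141, -0.0, 1.532]
contact_force: [-1.0, 0.7, 0.1]
finger_gap: 0.355
```

```bash
python3 - <<'E'
from h import *
s=st()
for n in ('scene','side','wrist'):
    im=robot.grab_frame(n); cv2.imwrite(f'pics/{n}6.png',im[:,:,::-1])
crop('pics/scene6.png',290,370,150,220,7,'pics/scene6c.png')
crop('pics/side6.png',160,290,90,220,4.5,'pics/side6c.png')
E
```

```text
t 11.80 pos [0.4338 0.1139 0.2267] rot [ 3.141 -0.     1.532] F [-1.   0.7  0.1] gap 0.355 q [ 0.26  0.13 -0.32  1.12  0.    0.3 ]
```

View pics/scene6c.png

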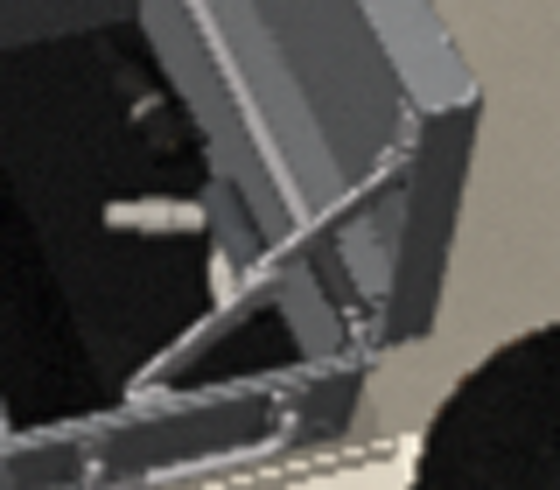

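View pics/side6c.png

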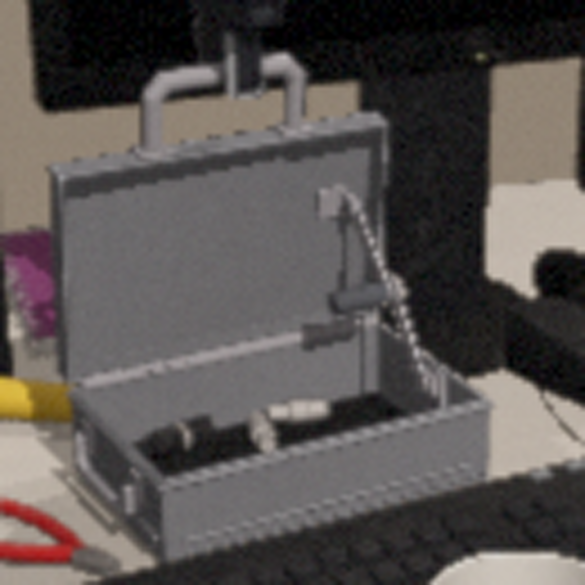

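View pics/wrist6.png

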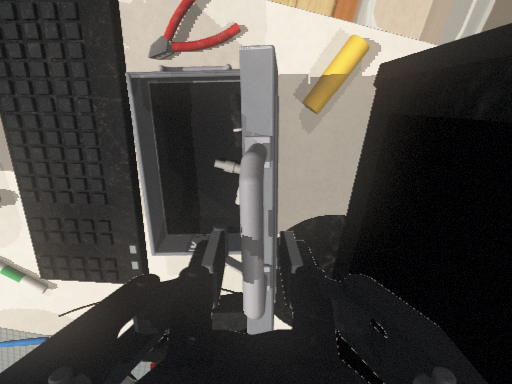

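```bash
python3 - <<'E'
from h import *
x,e=tri([ray('side',160+360/4.5,90+297/4.5),ray('scene',290+240/7,150+224/7)]); print(x,e)
a=np.radians(88.6); ex=np.array([np.cos(a),np.sin(a)]); ey=np.array([-ex[1],ex[0]])
c=np.array([0.4335,0.0555]); d=x[:2]-c; print('case',d@ex,d@ey,x[2], 'front of hinge',.0675-d@ex)
# rim corners wrist
T=pose()
f=lambda u,v,z:np.round(onz('wrist',u,v,z,T),4)
print('rim FL',f(130,76,.06),'FR',f(148,262,.06),'handle mid', f(254,225,.235))
print('pen end',f(46,290,.007),f(3,266,.007))
for th in (1.32,1.45,1.5):
  print(th)
E
```

```text
[0.50047047 0.07923312 0.09858598] [np.float64(0.002475615546388932), np.float64(0.0024756155463889025)]
case 0.02536227012068223 -0.0663706274059741 0.09858598380054853 front of hinge 0.04213772987931777
rim FL [ 0.3258 -0.0065  0.06  ] FR [ 0.5428 -0.0207  0.06  ] handle mid [0.418  0.1161 0.235 ]
pen end [ 0.6171 -0.2074  0.007 ] [ 0.5731 -0.2602  0.007 ]
1.32
1.45
1.5
```

Knuckle is measured 42 mm in front of the hinge and 38.6 mm above the rim, within the locked range. Next I raise the hand clear, go to the pen, and turn across it.

Call:
apply_moves(targets=[0,0,-0.02,0,40,0,0,-0.025,0,40,0,0,-0.025,0,40,-0.0184,0.008,0,0,50,-0.0368,0.016,0,0,50,-0.0368,0.016,0,0,50,-0.0368,0.016,0,0,50,-0.0368,0.016,0,0,50,-0.0368,0.016,0,0,50,-0.0368,0.016,0,0,50,-0.0368,0.016,0,0,50,-0.0368,0.016,0,0,50,-0.0368,0.0164,0,0,50,-0.0184,0.008,0,0,50])

```text
t: 13.35
ee_pos: [0.5803, -0.2635, 0.2957]
ee_rot: [3.141, 0.001, 1.53]
contact_force: [-0.1, -0.5, 0.8]
finger_gap: 0.501
```

Call:
apply_moves(targets=[0,0,0.015,-0.1387,50,0,0,0.015,-0.1387,50,0,0,0.015,-0.1387,50,0,0,0.015,-0.1387,50,0,0,0.015,-0.1387,50,0,0,0.015,-0.1387,50,0,0,0.01,-0.1387,50,0,0,0,0,50,0,0,0,0,50])

```text
t: 14.25
ee_pos: [0.5795, -0.2603, 0.1967]
ee_rot: [-3.142, -0.0, 2.5]
contact_force: [-0.6, -0.6, 0.2]
finger_gap: 0.499
```

```bash
python3 - <<'E'
from h import *
s=st(); T=pose(s); np.save('T7.npy',T)
for n in ('scene','wrist'):
    im=robot.grab_frame(n); cv2.imwrite(f'pics/{n}7.png',im[:,:,::-1])
crop('pics/scene7.png',290,370,150,220,7,'pics/scene7c.png')
im=cv2.imread('pics/wrist7.png'); hsv=cv2.cvtColor(im,cv2.COLOR_BGR2HSV)
g=cv2.inRange(hsv,(50,90,50),(85,255,255)); n,l,ss,ce=cv2.connectedComponentsWithStats(g)
for i in range(1,n):
    if ss[i,4]>60: print(ss[i],ce[i],onz('wrist',*ce[i],.007,T))
E
```

```text
t 14.25 pos [ 0.5795 -0.2603  0.1967] rot [-3.142 -0.     2.5  ] F [-0.6 -0.6  0.2] gap 0.499 q [-0.42  0.47  0.08  1.19  0.   -1.35]
[ 60 142  22  24 190] [ 70.36842105 153.50526316] [ 0.74169405 -0.40508697  0.007     ]
[249 169   8  23 176] [252.42613636 180.25568182] [ 0.58725719 -0.24848027  0.007     ]
```

View pics/wrist7.png

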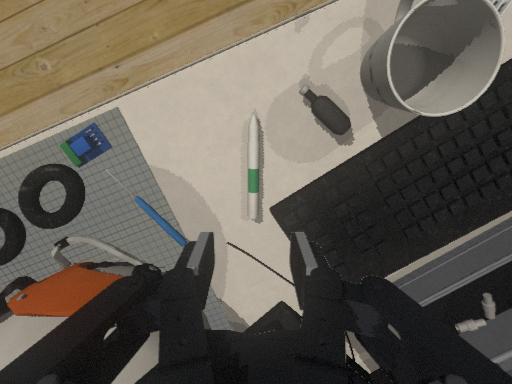

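View pics/scene7c.png

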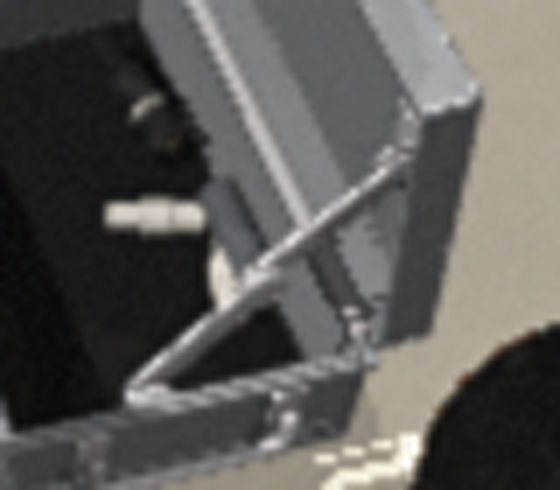

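Locked lid stands with the hand away. The pen lies upright in the wrist image, columns 248–257, from (253,111) to (253,220), so it is aligned.

```bash
python3 - <<'E'
from h import *
T=np.load('T7.npy')
a=onz('wrist',253,111,.007,T);b=onz('wrist',253,220,.007,T); print(a,b,np.linalg.norm(a-b),(a+b)/2)
m=(a+b)/2; print('tool', T[:3,:3].T@(m-T[:3,3]))
E
```

```text
[ 0.53778381 -0.31375329  0.007     ] [ 0.61831959 -0.20557355  0.007     ] 0.13486611200464285 [ 0.5780517  -0.25966342  0.007     ]
tool [ 0.00146523 -0.00036952  0.18966201]
```

Call:
apply_moves(targets=[0,0,0.025,0,45,0,0,0.03,0,40,0,0,0.03,0,40,0,0,0.03,0,40,0,0,0.025,0,40,0,0,0.02,0,40,0,0,0.015,0,40,0,0,0.01,0,40,0,0,0.0075,0,40,0,0,0,0,40])

```text
t: 15.35
ee_pos: [0.5793, -0.2602, 0.0037]
ee_rot: [-3.141, -0.001, 2.502]
contact_force: [0.2, -0.2, -0.3]
finger_gap: 0.403
```

Call:
apply_moves(targets=[0,0,0,0,0,0,0,0,0,0,0,0,0,0,0,0,0,0,0,0,0,0,0,0,0,0,0,0,0,0])

```text
t: 15.95
ee_pos: [0.5803, -0.2607, 0.0053]
ee_rot: [3.141, 0.002, 2.503]
contact_force: [-1.1, 0.9, 5.5]
finger_gap: 0.126
```

Call:
apply_moves(targets=[0,0,-0.01,0,0,0,0,-0.025,0,0,0,0,-0.03,0,0,0,0,-0.03,0,0,0,0,-0.03,0,0,0,0,0,0.1367,0,0,0,0,0.1367,0,0,0,0,0.1367,0,0,0,0,0.1367,0,0,0,0,0.1367,0,0,0,0,0.1367,0,0,0,0,0.1367,0,0,0,0,0,0])

```text
t: 17.25
ee_pos: [0.5792, -0.2602, 0.1293]
ee_rot: [-3.141, -0.0, 1.546]
contact_force: [-0.4, 0.2, -0.9]
finger_gap: 0.123
```

```bash
python3 - <<'E'
from h import *
s=st(); T=pose(s); np.save('T8.npy',T)
im=robot.grab_frame('wrist'); cv2.imwrite('pics/wrist8.png',im[:,:,::-1])
d=np.array([.432,.023,0])-T[:3,3]; print(T[:3,:3].T@d)
E
```

```text
t 17.25 pos [ 0.5792 -0.2602  0.1293] rot [-3.141 -0.     1.546] F [-0.4  0.2 -0.9] gap 0.123 q [-0.42  0.5  -0.04  1.03 -0.   -0.4 ]
[ 0.27943346 -0.15401711  0.12938536]
```

View pics/wrist8.png

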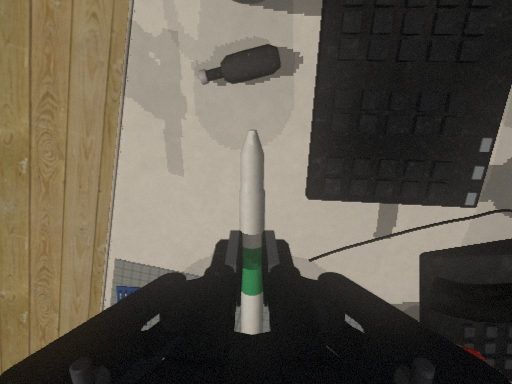

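The pen is held square across the pads, tip at (252,131). Moving over the case.

Call:
apply_moves(targets=[0.018,-0.01,0,0,0,0.0349,-0.0192,0,0,0,0.0349,-0.0192,0,0,0,0.0349,-0.0192,0,0,0,0.0349,-0.0192,0,0,0,0.0349,-0.0192,0,0,0,0.0349,-0.0192,0,0,0,0.0349,-0.0192,0,0,0,0.0171,-0.0096,0,0,0,0,0,0,0,0,0,0,0,0,0])

```text
t: 18.4
ee_pos: [0.4328, 0.0228, 0.1295]
ee_rot: [3.14, 0.001, 1.549]
contact_force: [0.7, -0.4, -0.4]
finger_gap: 0.126
```

```bash
python3 - <<'E'
from h import *
s=st(); T=pose(s); np.save('T9.npy',T)
for n in ('wrist','scene','side'):
    im=robot.grab_frame(n); cv2.imwrite(f'pics/{n}9.png',im[:,:,::-1])
crop('pics/scene9.png',240,400,60,240,3.3,'pics/scene9c.png')
E
```

```text
t 18.40 pos [0.4328 0.0228 0.1295] rot [3.140e+00 1.000e-03 1.549e+00] F [ 0.7 -0.4 -0.4] gap 0.126 q [ 0.05  0.18 -0.53  0.86 -0.    0.08]
```

View pics/wrist9.png

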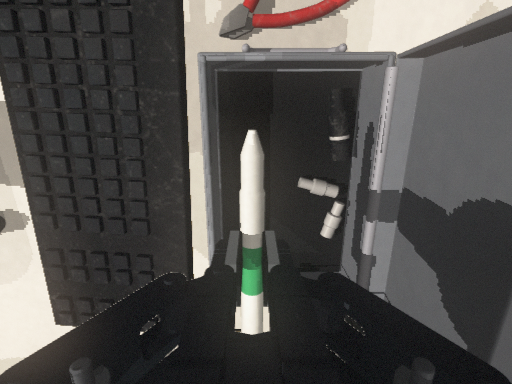

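View pics/scene9c.png

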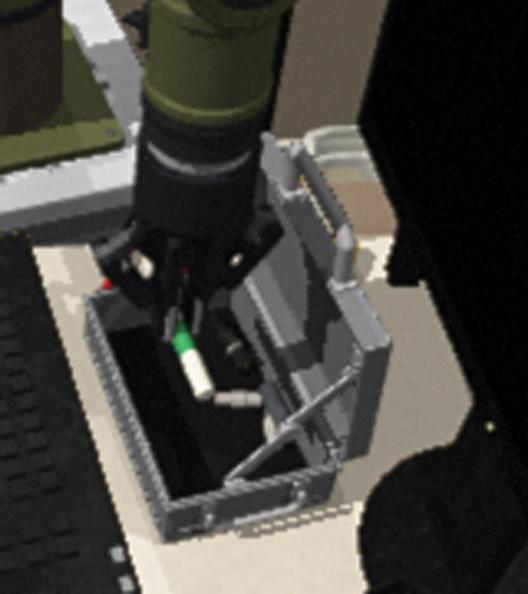

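```bash
python3 - <<'E'
from h import *
T=np.load('T9.npy')
for nm,p,z in (('FL rim out',(200,56),.06),('FL in',(209,70),.06),('front in low',(212,265),.06),('front out low',(209,265),.06),('RL',(393,54),.06),('conn1',(299,183),.02),('conn2',(322,236),.02)): print(nm,np.round(onz('wrist',*p,z,T),4))
E
```

```text
FL rim out [ 0.3247 -0.01    0.06  ]
FL in [ 0.3337 -0.0044  0.06  ]
front in low [ 0.4895 -0.0124  0.06  ]
front out low [ 0.4894 -0.015   0.06  ]
RL [0.3264 0.1228 0.06  ]
conn1 [0.4287 0.0676 0.02  ]
conn2 [0.484  0.0921 0.02  ]
```

Call:
apply_moves(targets=[0,0,0.015,0,0,0,0,0.02,0,0,0,0,0.02,0,0,0,0,0.02,0,0,0,0,0.015,0,0,0,0,0.01,0,0,0,0,0.006,0,0,0,0,0.003,0,0,0,0,0.001,0,0,0,0,0,0,0])

```text
t: 19.55
ee_pos: [0.4329, 0.0228, 0.0195]
ee_rot: [3.141, -0.0, 1.546]
contact_force: [-0.2, -0.1, 0.8]
finger_gap: 0.127
```

Call:
apply_moves(targets=[0,0,0.001,0,0,0,0,0,0,0])

```text
t: 19.75
ee_pos: [0.4327, 0.0229, 0.0184]
ee_rot: [3.141, -0.0, 1.546]
contact_force: [-0.5, 1.4, -0.7]
finger_gap: 0.126
```

Call:
apply_moves(targets=[0,0,0.001,0,0,0,0,0,0,0])

```text
t: 19.95
ee_pos: [0.4324, 0.0229, 0.0172]
ee_rot: [3.141, -0.0, 1.546]
contact_force: [-0.1, 0.7, -0.2]
finger_gap: 0.125
```

Call:
apply_moves(targets=[0,0,0.001,0,0,0,0,0,0,0])

```text
t: 20.15
ee_pos: [0.4323, 0.0229, 0.016]
ee_rot: [-3.141, 0.0, 1.546]
contact_force: [0.2, 0.6, 0.4]
finger_gap: 0.125
```

Call:
apply_moves(targets=[0,0,0.0008,0,0,0,0,0,0,0])

```text
t: 20.35
ee_pos: [0.4325, 0.0228, 0.0154]
ee_rot: [3.141, 0.0, 1.546]
contact_force: [-0.5, 0.2, 1.7]
finger_gap: 0.123
```

Contact begins at 1.7 N. I release gently to about 25 mm opening and rise.

Call:
apply_moves(targets=[0,0,0,0,18,0,0,0,0,22,0,0,0,0,27,0,0,0,0,27,0,0,0,0,27,0,0,-0.005,0,27,0,0,-0.015,0,27,0,0,-0.025,0,27,0,0,-0.03,0,27,0,0,-0.03,0,27,0,0,-0.01,0,27,0,0,0,0,27])

```text
t: 21.55
ee_pos: [0.4338, 0.0228, 0.1316]
ee_rot: [3.138, -0.0, 1.546]
contact_force: [0.4, 0.0, -0.8]
finger_gap: 0.267
```

```bash
python3 - <<'E'
from h import *
s=st(); T=pose(s); np.save('T10.npy',T)
for n in ('wrist','scene','side'):
    im=robot.grab_frame(n); cv2.imwrite(f'pics/{n}10.png',im[:,:,::-1])
crop('pics/scene10.png',240,400,60,240,3.3,'pics/scene10c.png')
crop('pics/side10.png',160,290,90,220,4.5,'pics/side10c.png')
E
```

```text
t 21.55 pos [0.4338 0.0228 0.1316] rot [ 3.138 -0.     1.546] F [ 0.4  0.  -0.8] gap 0.267 q [ 0.05  0.18 -0.53  0.86 -0.    0.08]
```

View pics/wrist10.png

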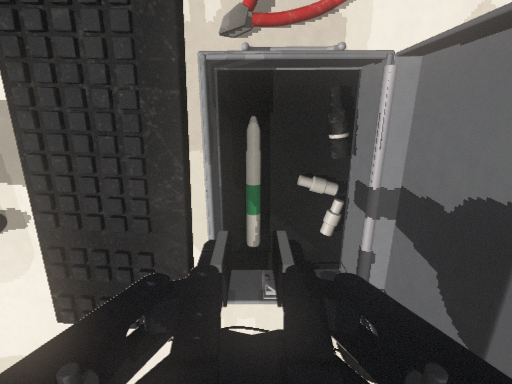

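View pics/scene10c.png

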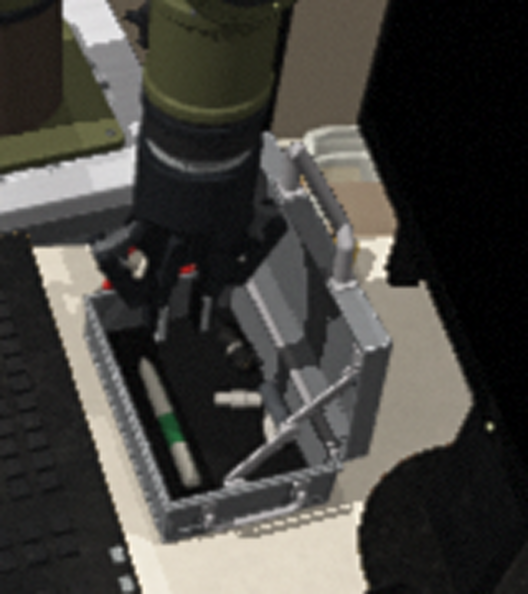

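View pics/side10c.png

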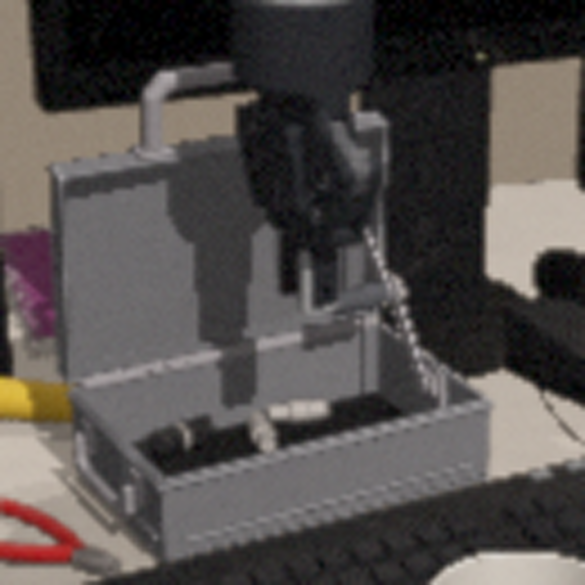

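Pen lies lengthwise on the front mat, px (253,116)–(253,247), clear of the connectors. The lid is still locked. Now I position the open hand in front of the knuckle, to push with the rear finger's back.

Call:
apply_moves(targets=[-0.013,0.02,-0.005,0,40,-0.014,0.022,0,0,60,0,0.022,0,0,80,0,0,0,0,80,0,0,0.015,0,80,0,0,0.02,0,80,0,0,0.02,0,80,0,0,0.01,0,80,0,0,0,0,80])

```text
t: 22.6
ee_pos: [0.4929, -0.0056, 0.0682]
ee_rot: [-3.136, 0.0, 1.546]
contact_force: [0.2, -0.2, 0.7]
finger_gap: 0.799
```

```bash
python3 - <<'E'
from h import *
s=st(); T=pose(s); np.save('T11.npy',T)
for n in ('wrist','scene','side'):
    im=robot.grab_frame(n); cv2.imwrite(f'pics/{n}11.png',im[:,:,::-1])
crop('pics/scene11.png',260,380,110,220,6,'pics/scene11c.png')
crop('pics/side11.png',180,290,80,200,5,'pics/side11c.png')
E
```

```text
t 22.60 pos [ 0.4929 -0.0056  0.0682] rot [-3.136  0.     1.546] F [ 0.2 -0.2  0.7] gap 0.799 q [-0.01  0.34 -0.49  0.75  0.    0.01]
```

View pics/wrist11.png

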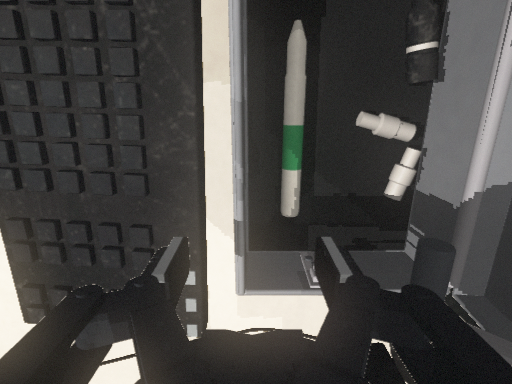

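View pics/scene11c.png

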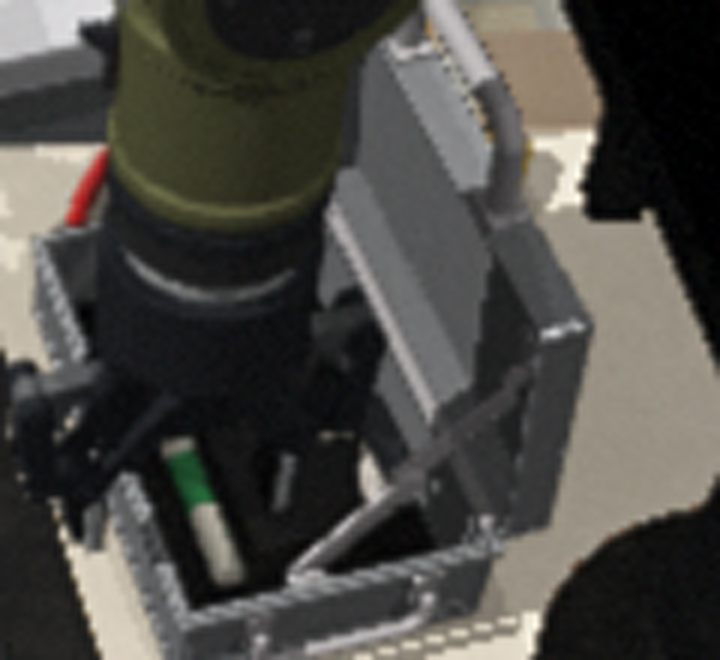

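View pics/side11c.png

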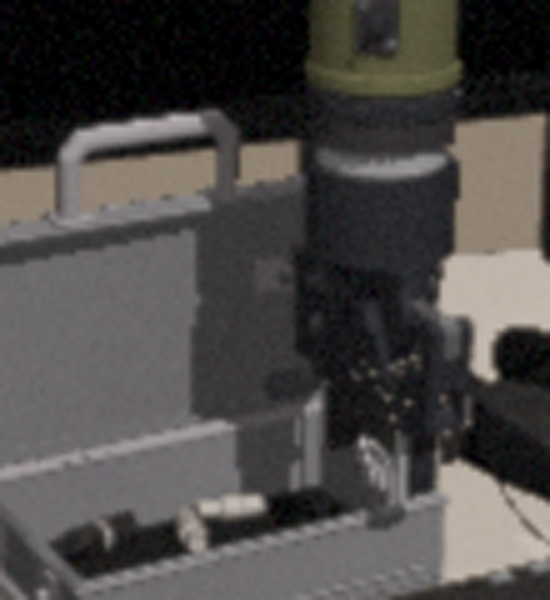

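```bash
python3 - <<'E'
from h import *
T=np.load('T11.npy')
crop('pics/wrist11.png',300,512,200,384,3.5,'pics/w11c.png')
for p in ((415,248),(455,248),(435,248)):
  for z in (.093,.0986,): print(p,z,np.round(onz('wrist',*p,z,T),4))
print(proj('wrist',[[.4825,.079,.0986],[.5005,.079,.0986]],T))
E
```

```text
(415, 248) 0.093 [0.4836 0.0722 0.093 ]
(415, 248) 0.0986 [0.4805 0.0686 0.0986]
(455, 248) 0.093 [0.4841 0.091  0.093 ]
(455, 248) 0.0986 [0.4809 0.0866 0.0986]
(435, 248) 0.093 [0.4839 0.0816 0.093 ]
(435, 248) 0.0986 [0.4807 0.0776 0.0986]
[[437.46960783 251.48785422]
 [430.89956755 285.6305868 ]]
```

View pics/w11c.png

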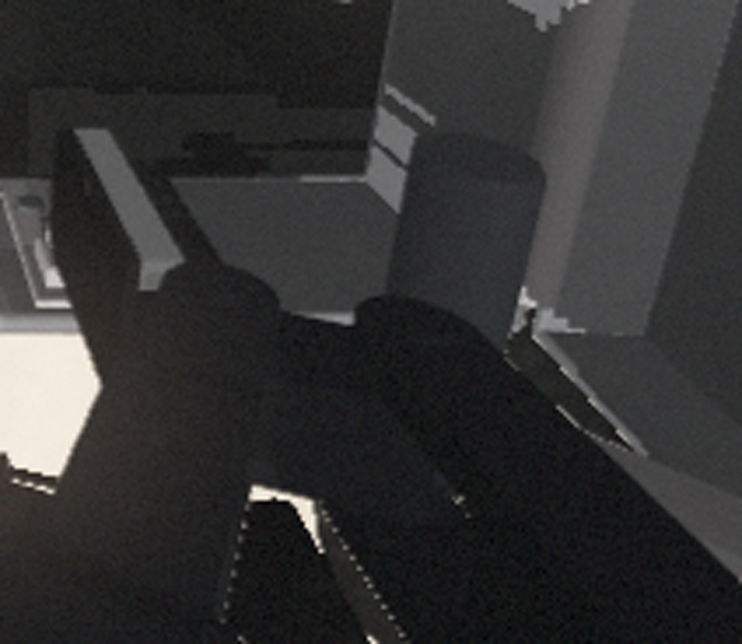

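The roller's near end is at px (437,245) in the wrist view, which agrees with the triangulation. Approaching it.

Call:
apply_moves(targets=[0.005,0,-0.003,0,80,0.005,0,-0.003,0,80,0.005,0,0,0,80,0.004,0,0,0,80,0.003,0,0,0,80])

```text
t: 23.25
ee_pos: [0.4964, 0.0169, 0.0765]
ee_rot: [3.141, -0.0, 1.547]
contact_force: [-0.1, -0.5, -0.4]
finger_gap: 0.799
```

Call:
apply_moves(targets=[0.002,0,0,0,80,0.002,0,0,0,80])

```text
t: 23.45
ee_pos: [0.4963, 0.0205, 0.0762]
ee_rot: [-3.141, 0.0, 1.546]
contact_force: [-0.4, 0.7, -0.9]
finger_gap: 0.8
```

Call:
apply_moves(targets=[0.0015,0,0,0,80,0.0015,0,0,0,80])

```text
t: 23.65
ee_pos: [0.4963, 0.0228, 0.0762]
ee_rot: [-3.141, 0.001, 1.546]
contact_force: [-0.4, -4.5, 0.4]
finger_gap: 0.8
```

Call:
apply_moves(targets=[0.0015,0,0,0,80,0.0015,0,0,0,80])

```text
t: 23.85
ee_pos: [0.4962, 0.0234, 0.0762]
ee_rot: [-3.141, 0.007, 1.544]
contact_force: [0.2, -10.6, -0.4]
finger_gap: 0.795
```

Call:
apply_moves(targets=[0.0005,0,0.0015,0,80])

```text
t: 23.95
ee_pos: [0.4964, 0.0246, 0.075]
ee_rot: [-3.142, 0.005, 1.545]
contact_force: [-1.7, -6.9, 4.7]
finger_gap: 0.802
```

Call:
apply_moves(targets=[0.0005,0,0.001,0,80])

```text
t: 24.05
ee_pos: [0.4965, 0.0253, 0.0742]
ee_rot: [3.141, 0.004, 1.545]
contact_force: [-0.7, -7.0, 5.1]
finger_gap: 0.802
```

Call:
apply_moves(targets=[0.001,0,0.001,0,80,0.001,0,0.001,0,80])

```text
t: 24.25
ee_pos: [0.4967, 0.0273, 0.0724]
ee_rot: [3.141, 0.004, 1.545]
contact_force: [-0.5, -7.2, 5.0]
finger_gap: 0.8
```

Call:
apply_moves(targets=[0.0012,0,0.001,0,80,0.0012,0,0.001,0,80])

```text
t: 24.45
ee_pos: [0.4969, 0.0295, 0.0705]
ee_rot: [3.141, 0.005, 1.545]
contact_force: [-1.7, -8.0, 7.0]
finger_gap: 0.798
```

Call:
apply_moves(targets=[0.0012,0,0.001,0,80,0.0012,0,0.001,0,80])

```text
t: 24.65
ee_pos: [0.497, 0.0315, 0.0686]
ee_rot: [3.14, 0.005, 1.544]
contact_force: [-2.7, -9.9, 7.6]
finger_gap: 0.802
```

Call:
apply_moves(targets=[0.001,0,0.0008,0,80,0.0012,0,0.0009,0,80])

```text
t: 24.85
ee_pos: [0.4971, 0.0332, 0.067]
ee_rot: [3.14, 0.007, 1.544]
contact_force: [-1.7, -10.6, 7.3]
finger_gap: 0.799
```

Call:
apply_moves(targets=[0.001,0,0.001,0,80,0.001,0,0.001,0,80])

```text
t: 25.05
ee_pos: [0.4972, 0.0349, 0.0652]
ee_rot: [3.14, 0.007, 1.544]
contact_force: [-1.9, -11.2, 9.4]
finger_gap: 0.801
```

```bash
python3 - <<'E'
from h import *
s=st(); T=pose(s)
for n in ('wrist','scene'):
    im=robot.grab_frame(n); cv2.imwrite(f'pics/{n}12.png',im[:,:,::-1])
crop('pics/scene12.png',260,380,110,220,6,'pics/scene12c.png')
crop('pics/wrist12.png',300,512,150,384,3,'pics/w12c.png')
E
```

```text
t 25.05 pos [0.4972 0.0349 0.0652] rot [3.14  0.007 1.544] F [ -1.9 -11.2   9.4] gap 0.801 q [ 0.07  0.35 -0.48  0.74 -0.01  0.1 ]
```

View pics/w12c.png

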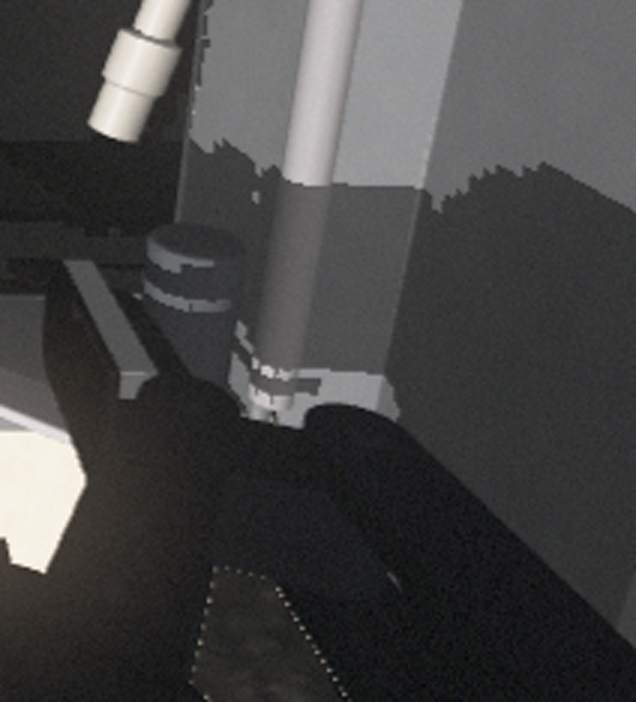

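View pics/scene12c.png

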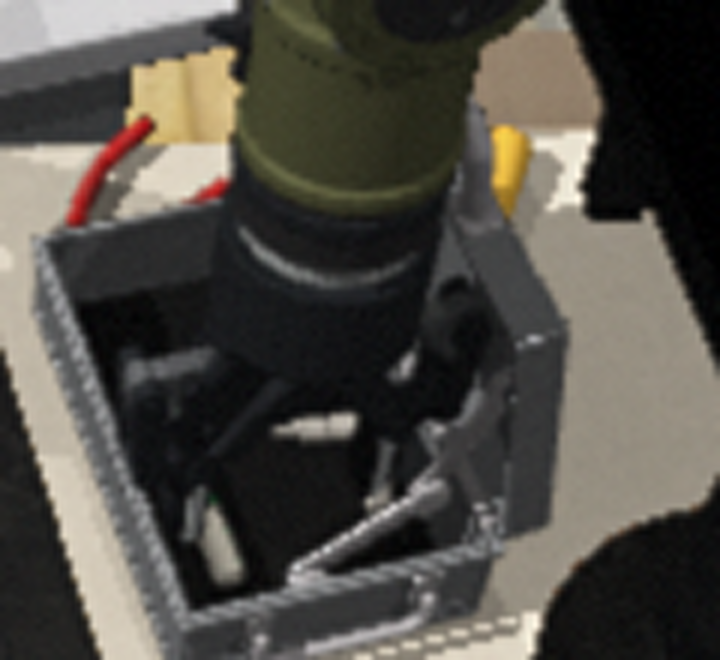

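The stay is visibly broken: elbow at (435,487), well below the line of the links. A few more mm, mostly downward, to be sure.

Call:
apply_moves(targets=[0.0006,0,0.001,0,80,0.0006,0,0.001,0,80])

```text
t: 25.35
ee_pos: [0.4975, 0.0358, 0.0633]
ee_rot: [3.14, 0.008, 1.544]
contact_force: [-2.4, -12.4, 9.5]
finger_gap: 0.795
```

Call:
apply_moves(targets=[0.0006,0,0.0008,0,80,0.0006,0,0.0008,0,80])

```text
t: 25.55
ee_pos: [0.4976, 0.0368, 0.0618]
ee_rot: [3.139, 0.008, 1.544]
contact_force: [-1.8, -12.8, 10.4]
finger_gap: 0.799
```

Call:
apply_moves(targets=[-0.002,0,0,0,80,-0.004,0,-0.001,0,80,-0.008,0,-0.002,0,80,-0.012,0,-0.004,0,80,0,0,0,0,80])

```text
t: 26.05
ee_pos: [0.4965, 0.0135, 0.0679]
ee_rot: [3.141, 0.0, 1.544]
contact_force: [-0.3, -0.5, 0.8]
finger_gap: 0.798
```

```bash
python3 - <<'E'
from h import *
s=st(); T=pose(s)
for n in ('wrist','scene','side'):
    im=robot.grab_frame(n); cv2.imwrite(f'pics/{n}13.png',im[:,:,::-1])
crop('pics/scene13.png',260,380,110,220,6,'pics/scene13c.png')
crop('pics/wrist13.png',300,512,150,384,3,'pics/w13c.png')
E
```

```text
t 26.05 pos [0.4965 0.0135 0.0679] rot [3.141 0.    1.544] F [-0.3 -0.5  0.8] gap 0.798 q [ 0.03  0.34 -0.48  0.74 -0.    0.05]
```

View pics/scene13c.png

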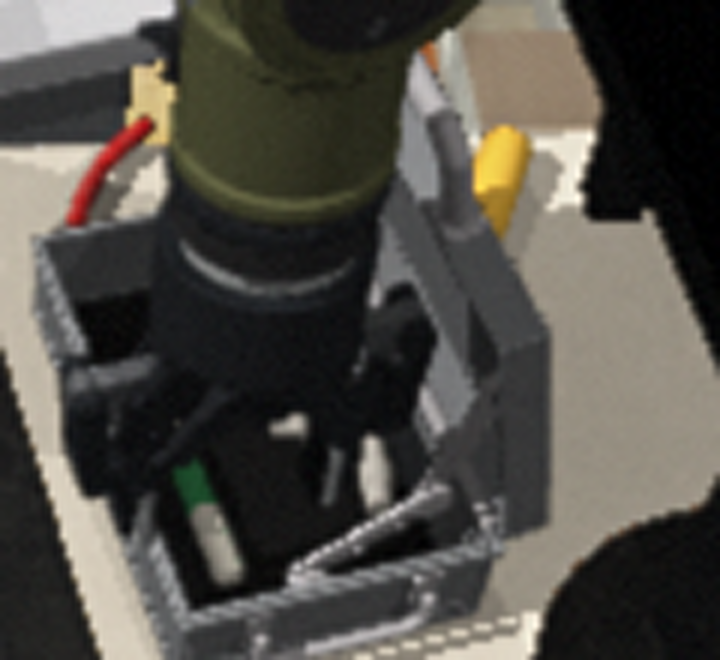

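View pics/w13c.png

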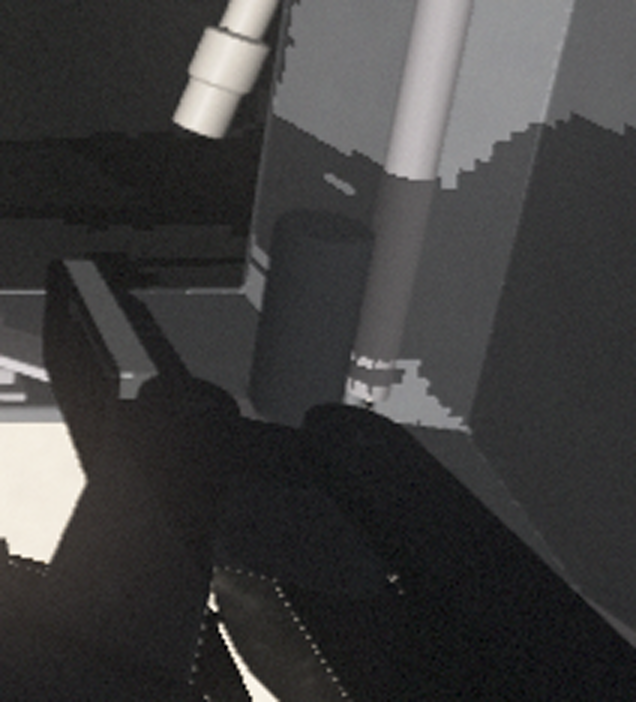

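The stay stays broken with the hand off: elbow at (440,490), lid standing by friction. Backing away, rising, then a look at the bar.

Call:
apply_moves(targets=[-0.02,0,0,0,70,-0.02,0,-0.01,0,60,0,0,-0.03,0,50,0,0,-0.035,0,36,0,0,-0.035,0,36,0,-0.01,-0.035,0,36,0,-0.02,-0.035,0,36,0,-0.02,-0.03,0,36,0,-0.015,-0.015,0,36,0,0,0,0,36])

```text
t: 27.2
ee_pos: [0.4301, -0.0234, 0.2949]
ee_rot: [3.137, -0.0, 1.546]
contact_force: [1.4, 0.4, -0.5]
finger_gap: 0.36
```

```bash
python3 - <<'E'
from h import *
s=st(); T=pose(s); np.save('T14.npy',T)
for n in ('wrist','scene','side'):
    im=robot.grab_frame(n); cv2.imwrite(f'pics/{n}14.png',im[:,:,::-1])
crop('pics/scene14.png',260,380,80,220,4.2,'pics/scene14c.png')
crop('pics/side14.png',160,290,80,210,4.5,'pics/side14c.png')
E
```

```text
t 27.20 pos [ 0.4301 -0.0234  0.2949] rot [ 3.137 -0.     1.546] F [ 1.4  0.4 -0.5] gap 0.360 q [-0.05  0.07 -0.21  1.29  0.   -0.03]
```

View pics/wrist14.png

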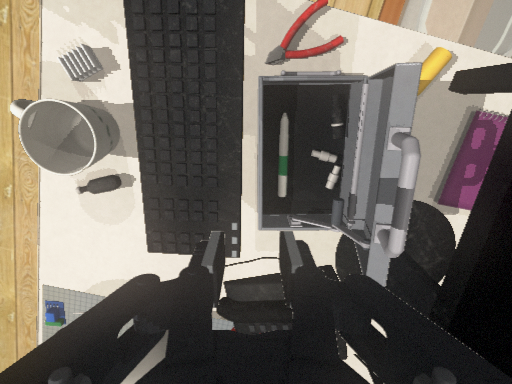

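View pics/scene14c.png

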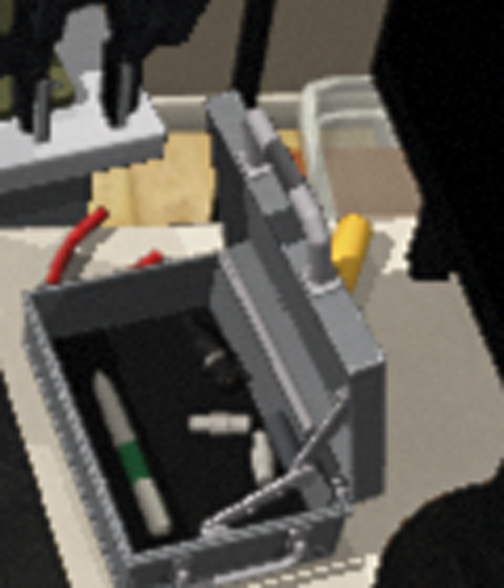

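View pics/side14c.png

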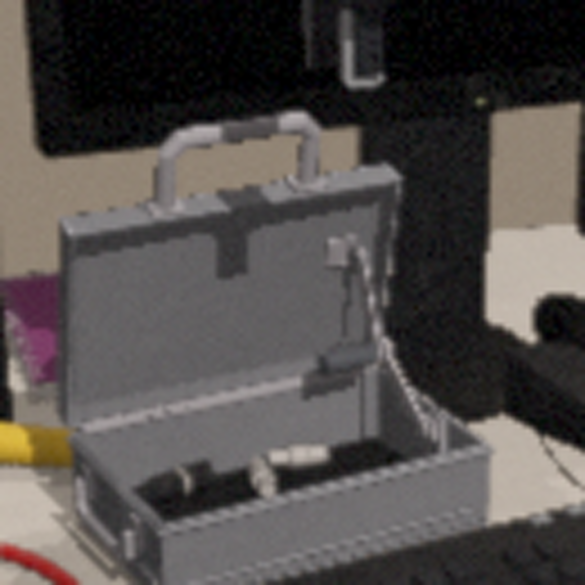

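```bash
python3 - <<'E'
from h import *
T=np.load('T14.npy')
r=[ray('wrist',405,193,T),ray('scene',260+292/4.2,80+183/4.2),ray('side',160+240/4.5,80+131/4.5)]
x,e=tri(r); print(x,e)
for i in ((0,1),(0,2),(1,2)): print(tri([r[k] for k in i]))
# intersection of wrist ray with bar circle
o,d=r[0]
from scipy.optimize import brentq
g=lambda t: np.hypot((o+d*t)[1]-.1223,(o+d*t)[2]-.060)-.1773
for a,b in ((.05,.25),(.15,.3)):
    try: t=brentq(g,a,b); p=o+d*t; print(p, np.arctan2(p[2]-.06,.1223-p[1])-.0593)
    except Exception as ex: print(ex)
E
```

```text
[0.43231918 0.09966717 0.22694521] [np.float64(0.007380137326763468), np.float64(0.004207213042049644), np.float64(0.006388887328650183)]
(array([0.42818456, 0.10448941, 0.21614713]), [np.float64(5.263788959859007e-05), np.float64(5.263788959862902e-05)])
(array([0.42659988, 0.09184243, 0.23491757]), [np.float64(0.005184484325125449), np.float64(0.005184484325125517)])
(array([0.43776268, 0.09884451, 0.22996601]), [np.float64(0.0025782849501258826), np.float64(0.0025782849501258167)])
[0.42178908 0.09383389 0.23499992] 1.350245060679614
[0.42178908 0.09383389 0.23499992] 1.3502450606797551
```

Call:
apply_moves(targets=[0.02,0,0,0,45,0.03,0,0,0,45,0.03,0,0,0,45,0.025,0,0,0,45,0.0135,0,0,0,45,0,0,0,0,45,0,0,0,0,45])

```text
t: 28.05
ee_pos: [0.4331, 0.0944, 0.2916]
ee_rot: [-3.14, 0.001, 1.546]
contact_force: [-0.0, -1.0, -0.7]
finger_gap: 0.449
```

```bash
python3 - <<'E'
from h import *
s=st(); T=pose(s); np.save('T15.npy',T)
for n in ('wrist','side'):
    im=robot.grab_frame(n); cv2.imwrite(f'pics/{n}15.png',im[:,:,::-1])
for y in (.09,.095,.1,.105): print(y,proj('wrist',[[.43,y,.06+np.sqrt(.1773**2-(.1223-y)**2)]],T), proj('wrist',[[.40,y,.06+np.sqrt(.1773**2-(.1223-y)**2)]],T))
E
```

```text
t 28.05 pos [0.4331 0.0944 0.2916] rot [-3.140e+00  1.000e-03  1.546e+00] F [-0.  -1.  -0.7] gap 0.449 q [ 0.22  0.1  -0.18  1.29 -0.    0.24]
0.09 [[245.24457262 204.53509134]] [[243.96765992 165.82838234]]
0.095 [[251.81553613 204.77551137]] [[250.82361626 165.91620957]]
0.1 [[258.43559787 204.95097794]] [[257.73374815 165.96183854]]
0.105 [[265.09220013 205.06128561]] [[264.68438776 165.96524176]]
```

View pics/wrist15.png

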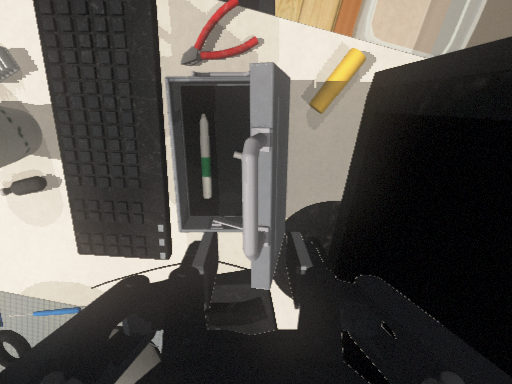

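The bar is centred between the fingers, column 251. Descend and pinch.

Call:
apply_moves(targets=[0,0,0.015,0,45,0,0,0.02,0,45,0,0,0.02,0,40,0,0,0.013,0,36,0,0,0.006,0,36,0,0,0,0,36])

```text
t: 28.75
ee_pos: [0.4327, 0.094, 0.2179]
ee_rot: [-3.14, 0.0, 1.545]
contact_force: [0.1, -0.1, 0.1]
finger_gap: 0.358
```

Call:
apply_moves(targets=[0,0,0,0,20,0,0,0,0,0,0,0,0,0,0,0,0,0,0,0,0,0,0,0,0,0,0,0,0,0])

```text
t: 29.35
ee_pos: [0.4338, 0.0946, 0.2195]
ee_rot: [3.14, 0.0, 1.546]
contact_force: [-0.3, -2.8, 6.0]
finger_gap: 0.114
```

```bash
python3 arc.py 1.354 1.1 6 0;echo; python3 arc.py 1.1 .8 6 0; echo; python3 arc.py .8 .4 8 0;echo; python3 arc.py .4 .1 7 0;echo; python3 arc.py .1 0 5 0
```

```text
-0.0074, 0, 0.0013, 0, 0, -0.0073, 0, 0.0016, 0, 0, -0.0072, 0, 0.0020, 0, 0, -0.0072, 0, 0.0023, 0, 0, -0.0071, 0, 0.0026, 0, 0, -0.0069, 0, 0.0029, 0, 0

-0.0080, 0, 0.0037, 0, 0, -0.0078, 0, 0.0041, 0, 0, -0.0076, 0, 0.0045, 0, 0, -0.0074, 0, 0.0049, 0, 0, -0.0071, 0, 0.0053, 0, 0, -0.0069, 0, 0.0056, 0, 0

-0.0066, 0, 0.0060, 0, 0, -0.0063, 0, 0.0063, 0, 0, -0.0059, 0, 0.0066, 0, 0, -0.0056, 0, 0.0069, 0, 0, -0.0053, 0, 0.0071, 0, 0, -0.0049, 0, 0.0074, 0, 0, -0.0045, 0, 0.0076, 0, 0, -0.0041, 0, 0.0078, 0, 0

-0.0032, 0, 0.0069, 0, 0, -0.0029, 0, 0.0070, 0, 0, -0.0026, 0, 0.0071, 0, 0, -0.0023, 0, 0.0072, 0, 0, -0.0020, 0, 0.0073, 0, 0, -0.0017, 0, 0.0074, 0, 0, -0.0014, 0, 0.0075, 0, 0

-0.0005, 0, 0.0035, 0, 0, -0.0005, 0, 0.0035, 0, 0, -0.0004, 0, 0.0035, 0, 0, -0.0003, 0, 0.0035, 0, 0, -0.0002, 0, 0.0035, 0, 0
```

Call:
apply_moves(targets=[-0.0037,0,0.0006,0,0,-0.0037,0,0.0007,0,0])

```text
t: 29.55
ee_pos: [0.4337, 0.0893, 0.2186]
ee_rot: [3.14, -0.005, 1.547]
contact_force: [-2.0, 4.3, 7.8]
finger_gap: 0.111
```

Call:
apply_moves(targets=[-0.0073,0,0.0016,0,0,-0.0072,0,0.002,0,0])

```text
t: 29.75
ee_pos: [0.4334, 0.0752, 0.2149]
ee_rot: [3.139, -0.006, 1.547]
contact_force: [-0.7, 3.6, 4.4]
finger_gap: 0.115
```

Lid follows with low forces. Lowering along the arc.

Call:
apply_moves(targets=[-0.0072,0,0.0023,0,0,-0.0071,0,0.0026,0,0,-0.0069,0,0.0029,0,0,-0.008,0,0.0037,0,0])

```text
t: 30.15
ee_pos: [0.4327, 0.0445, 0.2024]
ee_rot: [3.14, -0.003, 1.547]
contact_force: [1.6, 3.7, 1.1]
finger_gap: 0.11
```

Call:
apply_moves(targets=[-0.0078,0,0.0041,0,0,-0.0076,0,0.0045,0,0,-0.0074,0,0.0049,0,0,-0.0071,0,0.0053,0,0,-0.0069,0,0.0056,0,0])

```text
t: 30.65
ee_pos: [0.4319, 0.0061, 0.1775]
ee_rot: [3.14, 0.0, 1.546]
contact_force: [3.6, 1.5, 0.9]
finger_gap: 0.116
```

Call:
apply_moves(targets=[-0.0066,0.001,0.006,0,0,-0.0063,0,0.0063,0,0,-0.0059,0,0.0066,0,0,-0.0056,0,0.0069,0,0])

```text
t: 31.05
ee_pos: [0.4314, -0.018, 0.1512]
ee_rot: [-3.141, -0.0, 1.546]
contact_force: [4.0, 2.2, 1.4]
finger_gap: 0.107
```

Call:
apply_moves(targets=[-0.0053,0,0.0071,0,0,-0.0049,0,0.0074,0,0,-0.0045,0,0.0076,0,0,-0.0041,0,0.0078,0,0])

```text
t: 31.45
ee_pos: [0.4309, -0.0367, 0.1213]
ee_rot: [-3.142, 0.0, 1.546]
contact_force: [3.2, -0.0, 1.9]
finger_gap: 0.116
```

Call:
apply_moves(targets=[-0.0032,0,0.0069,0,0,-0.0029,0,0.007,0,0,-0.0026,0,0.0071,0,0,-0.0023,0,0.0072,0,0])

```text
t: 31.85
ee_pos: [0.4307, -0.0476, 0.0932]
ee_rot: [-3.142, 0.0, 1.546]
contact_force: [3.5, 1.1, 1.2]
finger_gap: 0.115
```

Call:
apply_moves(targets=[-0.002,0,0.0073,0,0,-0.0017,0,0.0074,0,0,-0.0014,0,0.006,0,0])

```text
t: 32.15
ee_pos: [0.4306, -0.0525, 0.0724]
ee_rot: [3.142, -0.0, 1.546]
contact_force: [3.0, 1.8, 1.4]
finger_gap: 0.117
```

Call:
apply_moves(targets=[-0.0006,0,0.004,0,0,-0.0005,0,0.004,0,0,-0.0004,0,0.003,0,0])

```text
t: 32.45
ee_pos: [0.4306, -0.054, 0.0618]
ee_rot: [3.142, 0.0, 1.546]
contact_force: [3.7, -0.1, 0.2]
finger_gap: 0.113
```

Call:
apply_moves(targets=[-0.0003,0,0.002,0,0,-0.0001,0,0.002,0,0])

```text
t: 32.65
ee_pos: [0.4305, -0.0545, 0.058]
ee_rot: [3.142, 0.0, 1.546]
contact_force: [3.7, -0.3, 0.3]
finger_gap: 0.112
```

Call:
apply_moves(targets=[0,0,0.001,0,0,0,0,0.001,0,0])

```text
t: 32.85
ee_pos: [0.4306, -0.0546, 0.0561]
ee_rot: [3.141, 0.001, 1.546]
contact_force: [2.8, -2.1, 1.7]
finger_gap: 0.114
```

Call:
apply_moves(targets=[0,0,0.001,0,0,0,0,0.0005,0,0])

```text
t: 33.05
ee_pos: [0.4305, -0.0547, 0.0546]
ee_rot: [3.141, 0.001, 1.546]
contact_force: [2.7, -2.9, 1.3]
finger_gap: 0.113
```

Call:
apply_moves(targets=[0,0,0.001,0,0,0,0,0.0005,0,0])

```text
t: 33.25
ee_pos: [0.4306, -0.0548, 0.0531]
ee_rot: [3.141, 0.001, 1.546]
contact_force: [3.1, -3.6, 2.6]
finger_gap: 0.115
```

Call:
apply_moves(targets=[0,0,0.001,0,0,0,0,0.0005,0,0])

```text
t: 33.45
ee_pos: [0.4306, -0.0549, 0.0517]
ee_rot: [3.141, 0.001, 1.546]
contact_force: [2.4, -4.4, 1.4]
finger_gap: 0.113
```

Call:
apply_moves(targets=[0,0,0.001,0,0,0,0,0.0005,0,0])

```text
t: 33.65
ee_pos: [0.4306, -0.055, 0.0504]
ee_rot: [3.141, 0.002, 1.546]
contact_force: [-0.3, -4.6, 10.2]
finger_gap: 0.113
```

```bash
python3 - <<'E'
from h import *
s=st()
for n in ('scene','side'):
    im=robot.grab_frame(n); cv2.imwrite(f'pics/{n}16.png',im[:,:,::-1])
crop('pics/scene16.png',250,370,120,230,6,'pics/scene16c.png')
crop('pics/side16.png',160,290,110,220,5,'pics/side16c.png')
E
```

```text
t 33.65 pos [ 0.4306 -0.055   0.0504] rot [3.141e+00 2.000e-03 1.546e+00] F [-0.3 -4.6 10.2] gap 0.113 q [-0.13  0.27 -0.65  0.64 -0.   -0.1 ]
```

View pics/scene16c.png

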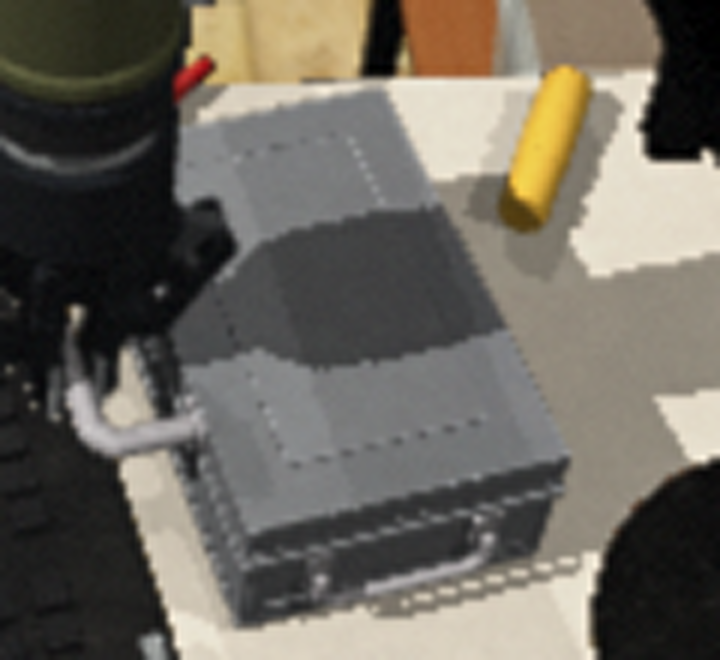

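View pics/side16c.png

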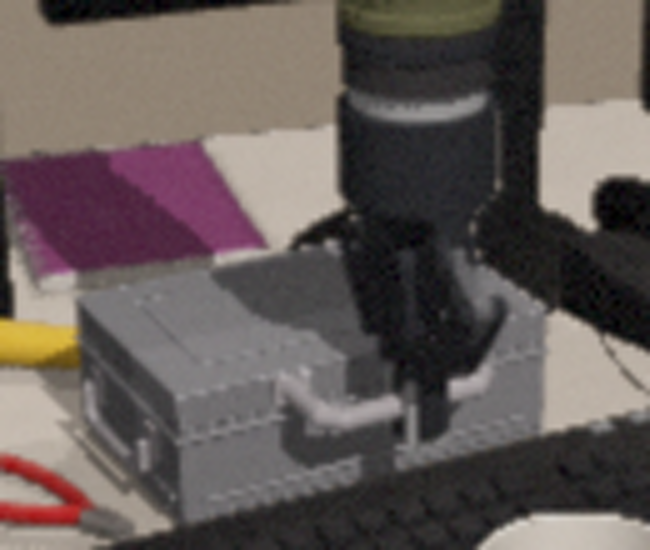

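The lid meets the rim, with Fz rising to 10 N at the original height. A slight press, then open and rise.

Call:
apply_moves(targets=[0,0,0.0007,0,0,0,0,0,0,0,0,0,0,0,0])

```text
t: 34.05
ee_pos: [0.4306, -0.055, 0.0504]
ee_rot: [3.141, 0.002, 1.546]
contact_force: [-0.4, -4.2, 12.2]
finger_gap: 0.116
```

Call:
apply_moves(targets=[0,0,0,0,20,0,0,0,0,30,0,0,0,0,36,0,0,0,0,36,0,0,-0.01,0,36,0,0,-0.02,0,36,0,0,-0.035,0,36,0,0,-0.035,0,36,0,0,-0.04,0,36,-0.02,0,-0.04,0,36,-0.035,0,-0.02,0,36,-0.04,0,0,0,36,-0.04,0,0,0,36,-0.04,0,0,0,36,-0.03,0,0,0,36,0,0,0,0,36])

```text
t: 35.65
ee_pos: [0.4253, -0.2624, 0.2498]
ee_rot: [3.141, 0.001, 1.542]
contact_force: [-0.7, 0.2, 0.2]
finger_gap: 0.363
```

```bash
python3 - <<'E'
from h import *
s=st()
for n in ('scene','side','wrist'):
    im=robot.grab_frame(n); cv2.imwrite(f'pics/{n}17.png',im[:,:,::-1])
a=cv2.imread('pics/scene0.png')[120:290,140:360];b=cv2.imread('pics/scene17.png')[120:290,140:360]
cv2.imwrite('pics/cmp.png',np.vstack([cv2.resize(x,None,fx=1.7,fy=1.7,interpolation=cv2.INTER_CUBIC) for x in (a,b)]))
crop('pics/scene17.png',140,360,120,290,3.5,'pics/scene17c.png')
E
```

```text
t 35.65 pos [ 0.4253 -0.2624  0.2498] rot [3.141e+00 1.000e-03 1.542e+00] F [-0.7  0.2  0.2] gap 0.363 q [-0.55  0.21 -0.16  1.2  -0.   -0.52]
```

View pics/scene17c.png

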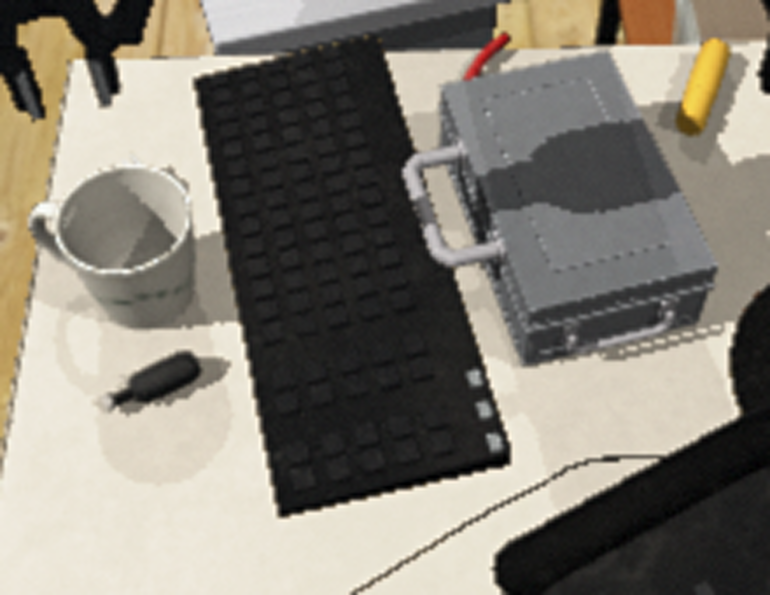

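View pics/side17.png

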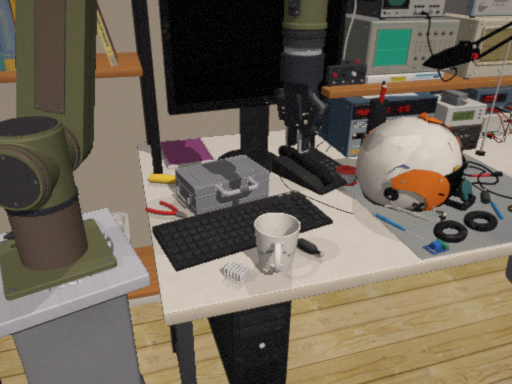

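The final scene view shows the case shut, with its handle and lid corners at the same pixels as at the start: (410,180), (716,268). Mug, mic and sink are unmoved. One numeric check, then hand in.

```bash
python3 - <<'E'
from h import *
a=cv2.imread('pics/scene0.png',0).astype(np.float32);b=cv2.imread('pics/scene17.png',0).astype(np.float32)
for n,(x0,x1,y0,y1) in dict(handle=(252,290,155,202),frontright=(275,350,190,228),mug=(145,200,160,215),mic=(165,202,215,240)).items():
    w=cv2.createHanningWindow((x1-x0,y1-y0),cv2.CV_32F); print(n,cv2.phaseCorrelate(a[y0:y1,x0:x1],b[y0:y1,x0:x1],w))
a=cv2.imread('pics/side0.png',0).astype(np.float32);b=cv2.imread('pics/side17.png',0).astype(np.float32)
print('sink',cv2.phaseCorrelate(a[260:290,218:255].copy(),b[260:290,218:255].copy()))
print(robot.finish_job())
E
```

```text
handle ((-0.11939594171943213, -0.15964195964033578), 0.8227837165196736)
frontright ((0.38285172433284487, -0.03335389445884118), 0.9888036772410075)
mug ((0.06257220965163768, 0.010538124655248282), 0.9765601940949757)
mic ((-0.05110327033387918, 0.5658968260438986), 0.9875847799777985)
sink ((-0.014235052245368252, 0.00566873916893762), 0.9887847389777501)
the job is handed in; nothing more can be done
None
```

The pen is put away in the case, the lid is fully shut and the job is handed in, at about 36 s on the robot's clock.

- **Raising the lid:** I pinched the handle bar and raised the lid to about 1.47 rad. There the pull rose to 7 N, so I took it off. The stay snapped past its line, and the knuckle measured about 42 mm in front of the hinge and 39 mm above the rim, in the locked range. The lid stood on its own with the hand away. Part-way up my assumed arc was slightly off and the bar was squeezed towards the hinge with up to about 18 N. This was well before the stay was straight.
- **Placing the pen:** I laid it lengthwise on the bare mat with light contact (1.7 N). The images showed it lying along the case in the front half, clear of the connectors.
- **Releasing the stay:** I pushed the knuckle about 20 mm to the rear and down with the back of one open finger. The total push was mostly 8–15 N but peaked at about 16.5 N, slightly over the 5–15 N range and under the 25 N limit. The stay stayed broken once I let go.
- **Lowering the lid:** I held it by the bar all the way down until it met the rim, where the upward force on the tool rose from about 1 N to 10–12 N.

**Last checks:** In the pictures before and after, the handle is within 0.2 px of its starting place and the lid's front right corner within 0.4 px. The mug and heat sink are within 0.1 px. The mic shows a 0.57 px shift (about 1–2 mm); the hand never came near it, so I put this down to changed shadows. I could not check the clamp directly, but the pull against the stay never went above about 7 N, half its 14 N slip limit.

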